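# Hang the paddle on the swing arm and swing it home

### The arm

A 6-joint arm with a two-finger parallel gripper is mounted at the origin on the work surface. World frame = base frame: x ahead of the robot, y to its left, z up, the work surface at z = 0. Lengths are in m, angles in rad, forces in N, time in s.
With the tool pointing down it reaches from about 0.375 to 0.9 m from the base axis. Payload 3.1 kg.
Tool frame: the origin (TCP) lies midway between the tips of the shut fingers; the grasp point (between the pads) lies 19 mm behind it (ctrl.grip_point_offset is the distance from the TCP to the grasp point, in m); z points along the fingers, y is the direction in which the jaws open and shut (so a half turn about z gives the same grasp; the last joint's range is limited). The gripper opens to 87 mm and grips with 3 to 60 N. Pads are 19 mm wide; open, the fingers measure 117 mm over their backs; the gripper's body (75 mm by 190 mm) begins 51 mm behind the grasp point.
Start: joints at [1.044, 0.527, 1.433, -0, 1.181, -0.178], TCP at [0.213, 0.588, 0.223] pointing down, gripper open.
Joint ranges: [-3.08, 3.08], [-0.75, 2.2], [0.22, 2.44], [-1.43, 4.57], [0, 2.65], [-2.85, 2.85]. Speed limits (rad/s): [2.79, 2.79, 3.14, 3.14, 3.14, 3.14].

### API

Orientations are given as a unit quaternion [w, x, y, z].
In Python, from workcell import ctrl, vision, job gives the robot as it stands. The module is installed in compiled form; this text tells all that it offers.
- The arm moves only by the tool play_rows, never from a script. Its argument "steps" is a list that holds one entry, the list of rows, each a list of 6 numbers: the shift along the world's x, y, z in mm, then the turn, a rotation vector about the world's x, y, z in rad. A call has 1 to 20 rows; each row shifts and turns the commanded pose from where the row before left it; what a row does not reach is not made up. A row lasts 1/10 s, in which the tool goes at most 50 mm and 8.59 degrees, less where a joint would pass 70% of its speed; a pose out of reach is approached as far as the arm can. A call is refused whole if a number of a shift passes 50 or a number of a turn 0.15, either way. A call with a gripper value outside its range is refused whole. "claw" is the closure, from 0 (fully open) to 1 (shut), set as the call begins (left out, the last holds). The fingers move at their own pace and stop on an object; "squeeze" is the grip in N (left out, the last holds). Time passes only in rows, so rows that do not move let the fingers close. It gives the time, the measured TCP pose, the force and the opening at its end, in the units of the state.
- ctrl.sense(): the state, without advancing time (a new reading comes with each control period).
- vision.read_camera(name): name is "side" or "top" or "wrist"; returns the picture (400x640x3 uint8, red, green, blue); there is no depth.
- vision.camera_model(name): a dict with "fx", "fy", "cx", "cy" (pixels), "rvec" (rotation vector, rad) and "tvec" (3), from world to camera coordinates, as OpenCV has them. Camera axes: x right, y down, z forward; pixel columns grow to the right and rows downward; lengths in m; the calibration is good to about 2 mm. A picture is of the moment at which its call begins: read the wrist's pose just before it. camera_model takes no time and is no camera call; for the wrist camera it gives the pose at the moment of the call.
- job.finish_job(): hands the job in, once; it reports no verdict.
The state is a dict: "time_s": time; "joints": joint angles; "joint_vel": joint speeds; "effort": joint torques, N m; "eef_pos": TCP position; "eef_rot": TCP orientation; "wrist_force": force on the tool from outside, world axes, zero at the start; "moment": the same for the moment, N m; "grip_width": opening from 0.0 (shut) to 1.0 (fully open).
Only numpy, scipy, OpenCV 4.12 (cv2) and the standard library are available. Lean on these libraries where they do the work, as an engineer would, in place of code of your own. Each camera call takes 0.05 s, during which the arm holds its last target.

### The job

Hang the wooden paddle that has a hanging eye on the hook at the end of the stand's swing arm while the arm is still out, and let go of it. Then swing the arm, with the paddle hanging on it, fully home against its stop (pointing to the back of the worktop), and let the paddle come to rest hanging there. Leave everything else on the worktop where it is.

Things in the scene. Friction and masses are not known exactly. Their poses are not given: they have to be found in the camera images.
- paddle: beech paddle to hang, lying flat, 14 mm thick, about 0.1 kg (varies). Origin: underside, mid-neck; x along it towards the eye, z up. Neck: straight bar 26 mm wide, x = -29 to +26 mm; blade 70 mm wide, x = -113 to -29 mm; eye: wooden ring of round section 14 mm, 26 mm inside, 54 mm outside diameter, centred at x = +55 mm. Centre of mass near x = -28 mm
- paddle_eye (a point): centre of the paddle's eye, 55 mm from the paddle's origin along its x axis, at mid-thickness (7 mm above the underside). The axis of the hole is the paddle's z
- plain_paddle: a like beech paddle without an eye: its handle ends in a solid disc 40 mm across. Not to be used. Origin and x axis as for the other, 178 mm long overall
- stand: steel utensil stand fixed to the worktop: a round foot of radius 55 mm, 18 mm high, with a post of radius 9 mm; a hub of radius 14 mm on top, reaching (with its ball knob) to 264 mm. Origin: middle of the foot, on the worktop, on the arm's hinge axis (vertical). Its x axis is the direction in which the arm points when home
- swing (a joint): angle of the swing arm in rad: 0 = fully home against the stop (pointing along the stand's x); it grows as the arm swings out clockwise seen from above, so the arm points along (stand yaw - angle), and ends at 2.0. Stays where it is left: stiff hinge, about 0.06 N m of friction, no spring
- swing_mid (a point): point on the axis of the straight, level part of the arm (round bar of 8 mm diameter, 235 mm above the worktop), 80 mm from the hinge axis; a good place to push. The level bar runs from the hub to 124 mm from the hinge; there it drops 20 mm to the hook
- hook_seat (a point): middle of the bottom of the hook, on the axis of its 8 mm bar, 142 mm from the hinge and 215 mm above the worktop. The hook is a square U open upwards: its bottom runs along the arm's direction from 124 to 160 mm from the hinge. A paddle hung there swings for some 3 to 5 s before it settles
- hook_tip (a point): top end of the hook's outer, upright prong (8 mm diameter), 160 mm from the hinge and 251 mm above the worktop; the prong stands vertically and is 36 mm high from the axis of the hook's bottom. The eye goes over this tip; the paddle then hangs in the U by its eye, blade down
- spice_jar: bystander: jar, radius 26 mm, 85 mm high, near the stand; origin under its centre
- mill_a: bystander: grey pepper mill, radius 27 mm, 200 mm high; origin under its centre
- mill_b: bystander: grey pepper mill, radius 27 mm, 200 mm high; origin under its centre
- bottle: bystander: amber bottle, radius 32 mm, 220 mm high; origin under its centre
- bowl: bystander: white bowl, radius 85 mm, 60 mm high; origin under its centre
- mug: bystander: white mug, radius 40 mm, 90 mm high; origin under its centre
Mind the look-alikes: they are no part of the job. Leave any pink or red look-alike of the paddle alone.

How it is judged:
By the outcome, as a careful person would: the job done as asked, in the order asked, and still so for the second after the job is handed in, with the robot touching nothing.
It also fails if it takes over 64 s, if anything falls off the work surface, if the arm or the gripper's body presses on something with over 40 N, if the wrist force passes 120 N, or if a joint passes its speed limit or range.

## Working session

There is one attempt and no reset: what is moved stays moved. The work goes in short steps, Python scripts to look and compute and a tool call to move; the robot and the scene stay as the last step left them, time stands still between calls to the robot, and variables do not carry over. Pictures are saved under pics/ and viewed, and the job is handed in when it is done.

Besides the shell and the picture viewer there is one more tool, called in YAML: its name, and indented under it one key for each argument. play_rows: Moves the arm, as the interface text tells. Its arguments: {"type":"object","properties":{"steps":{"type":"array"},"claw":{"type":"number"},"squeeze":{"type":"number"}},"required":["steps"]}

```bash
mkdir -p pics; cat > h.py <<'E'
import numpy as np, cv2
from workcell import ctrl, vision, job
def cam(n):
    m=vision.camera_model(n); K=np.array([[m['fx'],0,m['cx']],[0,m['fy'],m['cy']],[0,0,1.]])
    R=cv2.Rodrigues(np.array(m['rvec'],float))[0]; t=np.array(m['tvec'],float).ravel(); return K,R,t
def ray(c,u,v):
    K,R,t=c; d=R.T@np.linalg.solve(K,[u,v,1.]); return -R.T@t,d
def onz(c,u,v,z):
    o,d=ray(c,u,v); return o+d*(z-o[2])/d[2]
def proj(c,p):
    K,R,t=c; q=K@(R@np.array(p,float)+t); return q[:2]/q[2]
def tri(c1,p1,c2,p2):
    o1,d1=ray(c1,*p1);o2,d2=ray(c2,*p2)
    s=np.linalg.lstsq(np.c_[d1,-d2],o2-o1,rcond=None)[0]
    a=o1+s[0]*d1;b=o2+s[1]*d2;return (a+b)/2,np.linalg.norm(a-b)
def snap(n,f):
    im=vision.read_camera(n); cv2.imwrite('pics/'+f,im[:,:,::-1]); return im
E
python3 - <<'E'
from h import *
for n in ['side','top','wrist']:
    snap(n,n+'0.png'); K,R,t=cam(n); print(n,K[0,0],(-R.T@t).round(3),R[2].round(2))
s=ctrl.sense();print({k:np.round(v,3) for k,v in s.items()}, ctrl.grip_point_offset)
E
```

```text
side 380.20167067110737 [ 0.051 -0.806  0.843] [ 0.41  0.68 -0.61]
top 497.7646731668263 [ 0.386 -0.035  1.573] [ 0.08 -0.02 -1.  ]
wrist 348.4923410817618 [0.138 0.615 0.383] [ 0.27 -0.1  -0.96]
{'time_s': np.float64(0.15), 'joints': array([ 1.045,  0.528,  1.434,  0.   ,  1.181, -0.178]), 'joint_vel': array([-0.   , -0.003, -0.002,  0.   , -0.002,  0.   ]), 'effort': array([ 1.0000e-03, -4.4043e+01, -1.7684e+01,  6.3000e-02,  5.5000e-02,
       -0.0000e+00]), 'eef_pos': array([0.213, 0.587, 0.222]), 'eef_rot': array([-0.   ,  0.173,  0.985, -0.001]), 'wrist_force': array([ 0.452,  0.747, -0.515]), 'moment': array([-0.065, -0.005, -0.034]), 'grip_width': np.float64(0.997)} 0.0187
```

View pics/side0.png

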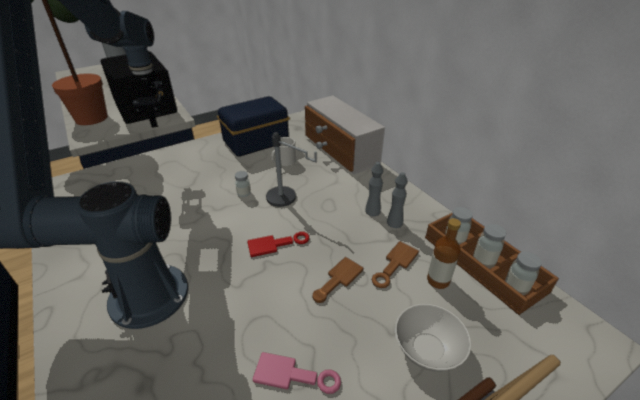

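View pics/top0.png

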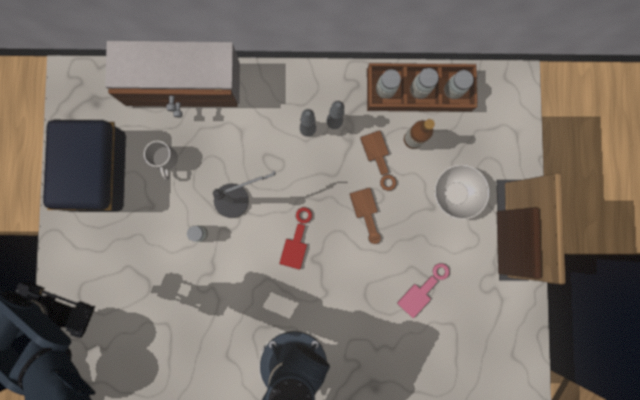

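View pics/wrist0.png

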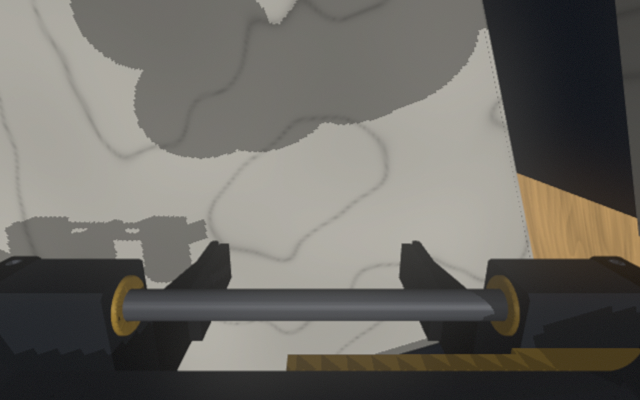

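Candidates in the top view: beech paddle with a ring (377,160, ring at 389,183), plain beech paddle with a solid disc (367,215, disc at 376,238), red (297,240), pink (425,290). By the description I choose the one at (377,160), and check it in a crop.

```bash
python3 - <<'E'
from h import *
im=cv2.imread('pics/top0.png')
a=cv2.resize(im[115:255,280:440],None,fx=4.5,fy=4,interpolation=cv2.INTER_CUBIC);
a=cv2.resize(im[115:255,280:440],None,fx=4,fy=4,interpolation=cv2.INTER_CUBIC);cv2.imwrite('pics/c1.png',a)
b=cv2.resize(im[150:260,180:360],None,fx=4,fy=4,interpolation=cv2.INTER_CUBIC);cv2.imwrite('pics/c2.png',b)
s=cv2.imread('pics/side0.png')
b=cv2.resize(s[120:220,220:370],None,fx=5,fy=5,interpolation=cv2.INTER_CUBIC);cv2.imwrite('pics/c3.png',b)
c=cam('top')
hsv=cv2.cvtColor(im,cv2.COLOR_BGR2HSV)
m=((hsv[...,0]>4)&(hsv[...,0]<18)&(hsv[...,1]>100)&(hsv[...,2]>60)).astype(np.uint8)
n,l,st,ce=cv2.connectedComponentsWithStats(m)
for i in range(1,n):
    if st[i,4]>60: print(st[i],ce[i].round(1),onz(c,*ce[i],0.014).round(3))
# paddle
i=l[160,377]; mm=(l==i).astype(np.uint8)
cs,h=cv2.findContours(mm,cv2.RETR_CCOMP,cv2.CHAIN_APPROX_NONE)
for q,hh in zip(cs,h[0]): print(len(q),hh, q.reshape(-1,2).mean(0))
ys,xs=np.nonzero(mm); P=np.array([onz(c,x,y,0.014)[:2] for x,y in zip(xs,ys)])
mu=P.mean(0);w,v=np.linalg.eigh(np.cov((P-mu).T));d=v[:,1];d*=-np.sign(d[0]);print(mu,d,np.degrees(np.arctan2(d[1],d[0])),((P-mu)@d).min(),((P-mu)@d).max())
E
```

```text
[   0   56   46  179 7411] [ 20.3 142.1] [0.687 0.86  0.014]
[  514    62   126   223 19947] [587.5 164.8] [ 0.626 -0.935  0.014]
[ 368   64  109   46 2510] [418.7  89.3] [ 0.867 -0.396  0.014]
[109  89 122   7 636] [168.4  91.7] [0.852 0.403 0.014]
[411 120  23  21 334] [421.7 130.4] [ 0.733 -0.404  0.014]
[362 132  26  42 595] [375.6 149.1] [ 0.672 -0.256  0.014]
[381 175  15  15  90] [387.7 182. ] [ 0.567 -0.294  0.014]
[351 189  29  54 701] [365.8 210.5] [ 0.477 -0.224  0.014]
[552 381  10  15  73] [554.8 387.1] [-0.066 -0.805  0.014]
[562 382  43  18 346] [580.  393.5] [-0.085 -0.882  0.014]
[  0 389  24  11 173] [  9.2 395.4] [-0.086  0.856  0.014]
106 [-1 -1 -1 -1] [376.38679245 151.4245283 ]
[ 0.67211532 -0.25628048] [-0.94034918 -0.34021083] -160.1102803807266 -0.05138951585119911 0.08070563451154641
```

View pics/c1.png

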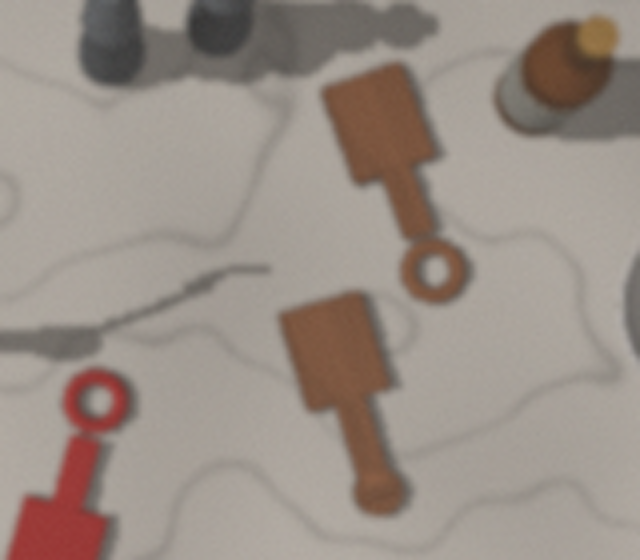

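View pics/c2.png

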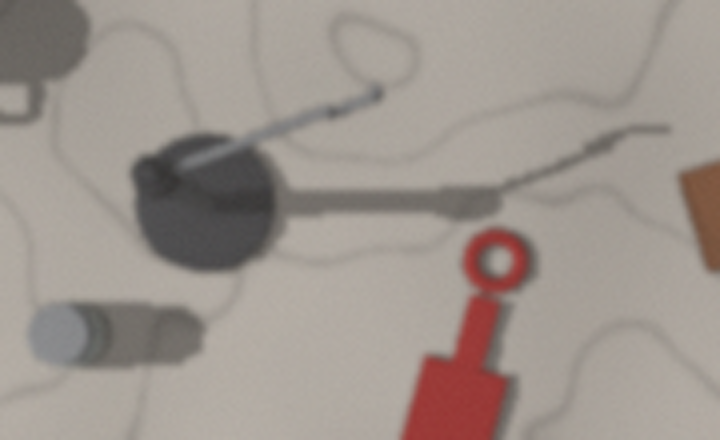

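View pics/c3.png

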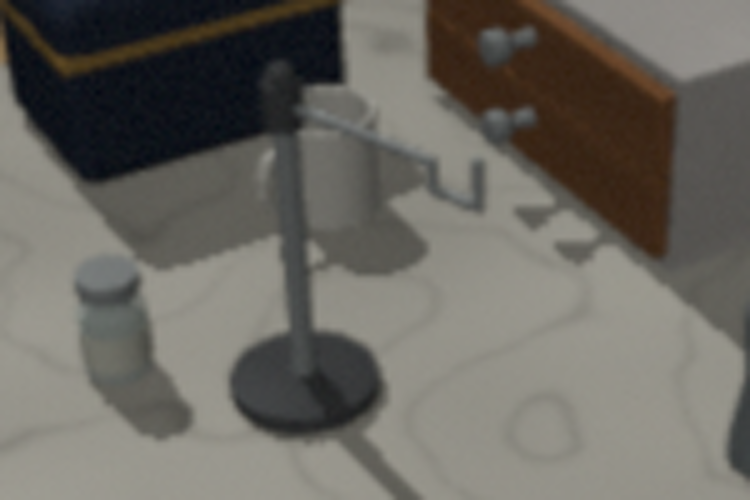

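```bash
python3 - <<'E'
from h import *
T=cam('top');S=cam('side')
t4=lambda x,y,ox,oy,k:((x+.5)/k-.5+ox,(y+.5)/k-.5+oy)
c1=lambda x,y:t4(x,y,280,115,4); c2=lambda x,y:t4(x,y,180,150,4); c3=lambda x,y:t4(x,y,220,120,5)
eye=onz(T,*c1(435,270),0.007)
cor=[onz(T,*c1(*p),0.014) for p in [(323,90),(402,63),(440,157),(357,186)]]
far=(cor[0]+cor[1])/2
print('eye',eye,'far',far,np.linalg.norm(far-eye)); 
near=(cor[2]+cor[3])/2
for a,b in [(far,eye),(far,near),((cor[1],cor[2])),((cor[0],cor[3]))]:
    d=b-a;print(np.degrees(np.arctan2(d[1],d[0])),np.linalg.norm(d[:2]))
print('foot top',onz(T,*c2(205,202),0.018),'side',onz(S,*c3(304,378),0.018))
print('tip tri',tri(T,c2(378,93),S,c3(479,161)),'top@.251',onz(T,*c2(378,93),.251),'side',onz(S,*c3(479,161),.251))
print('seat side', onz(S,*c3(455,197),.215))
print('knob tri',tri(T,c2(153,173),S,c3(279,66)), onz(T,*c2(153,173),.255))
print('bar bend side',onz(S,*c3(430,160),.235),'start',onz(S,*c3(298,108),.235))
print('bar bend top',onz(T,*c2(333,110),.235))
for n,p in [('mug',(155,152)),('jar',(195,233)),('millA',(307,122)),('millB',(336,113)),('bottle',(426,127))]: print(n,onz(T,*p,{'mug':.09,'jar':.085,'bottle':.22}.get(n,.2)))
E
```

```text
eye [ 0.56756658 -0.2972109   0.007     ] far [ 0.72140587 -0.23954215  0.014     ] 0.16444212395471297
-159.45080562397496 0.16429306781096148
-159.70449009896288 0.08123494797815381
-158.52988879592465 0.08111950003285462
-160.87526717306667 0.08138443189408656
foot top [0.50716534 0.19877226 0.018     ] side [0.50345972 0.18763665 0.018     ]
tip tri (array([0.56503458, 0.04881943, 0.24804514]), np.float64(0.00475340964009152)) top@.251 [0.56252419 0.04973446 0.251     ] side [0.56473959 0.04376198 0.251     ]
seat side [0.56066574 0.06630387 0.215     ]
knob tri (array([0.50728794, 0.19635555, 0.26277306]), np.float64(0.0005201790720205827)) [0.50777024 0.19783305 0.255     ]
bar bend side [0.55350263 0.08396038 0.235     ] start [0.51400449 0.18621625 0.235     ]
bar bend top [0.55292814 0.08100168 0.235     ]
mug [0.64505493 0.41675264 0.09      ]
jar [0.40351474 0.2933433  0.085     ]
millA [ 0.71347097 -0.03763886  0.2       ]
millB [ 0.73977029 -0.11899289  0.2       ]
bottle [ 0.69711421 -0.3675088   0.22      ]
```

The crop shows a ring with a hole at (435,270) on the upper beech paddle, and a solid disc at (380,492) on the lower one, so the upper one is right. The hook tip is about (0.563, 0.049), and its 159 mm from the hinge fits the given 160. The bottle is close to the paddle's blade, so I will grip with the tool leaning towards the eye. I move to a hover first.

play_rows:
  steps:
    - [[0, 0, 48, 0, 0, 0.035], [0, 0, 48, 0, 0, 0.035], [22, -44, 0, 0, 0, 0.035], [22, -44, 0, 0, 0, 0.035], [22, -44, 0, 0, 0, 0.035], [22, -44, 0, 0, 0, 0.035], [22, -44, 0, 0, 0, 0.035], [22, -44, 0, 0, 0, 0.035], [22, -44, 0, 0, 0, 0.035], [22, -44, 0, 0, 0, 0.035], [22, -44, 0, 0, 0, 0.035], [22, -44, 0, 0, 0, 0.035], [22, -44, 0, 0, 0, 0.035], [22, -44, 0, 0, 0, 0.035], [22, -44, 0, 0, 0, 0.035], [22, -44, 0, 0, 0, 0.035], [22, -44, 0, 0, 0, 0.035], [22, -44, 0, 0, 0, 0.035], [22, -44, 0, 0, 0, 0.035], [22, -44, 0, 0, 0, 0.035]]
  claw: 0.35

```text
time_s: 2.15
eef_pos: [0.6093, -0.2063, 0.3181]
eef_rot: [-0.0, -0.176, 0.984, 0.0]
wrist_force: [1.2, -0.5, 0.2]
grip_width: 0.647
```

play_rows:
  steps:
    - [[2, -22, 0, 0, 0, 0], [0, -22, 0, 0, 0, 0], [0, -22, 0, 0, 0, 0], [0, 0, 0, 0, 0, 0], [0, 0, 0, 0, 0, 0]]

```text
time_s: 2.65
eef_pos: [0.6104, -0.2699, 0.3187]
eef_rot: [-0.0, -0.175, 0.985, 0.001]
wrist_force: [0.1, -0.2, 0.9]
grip_width: 0.651
```

```bash
python3 - <<'E'
from h import *
s=ctrl.sense();print(s['eef_pos'].round(4) if hasattr(s['eef_pos'],'round') else s['eef_pos'],s['eef_rot'],s['time_s'],s['grip_width'],np.round(s['joints'],2))
c=cam('wrist'); im=snap('wrist','w1.png')
print('pred eye px',proj(c,(.5676,-.2972,.007)),'far',proj(c,(.7214,-.2395,.014)))
E
```

```text
[ 0.6104 -0.2699  0.3187] [-6.04319570e-05 -1.75009638e-01  9.84566550e-01  5.75765440e-04] 2.65 0.6505099032857854 [-0.58  0.51  1.2   0.    1.44 -2.51]
pred eye px [306.7477229  120.07962135] far [308.14332779 237.24101955]
```

View pics/w1.png

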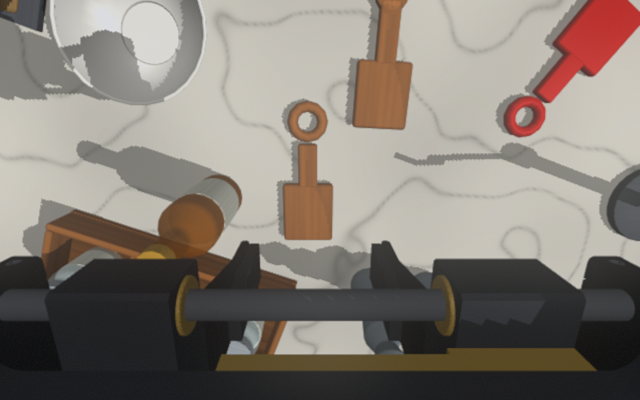

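Wrist view: ring at (307,121), neck running down to the blade at (308,210), and the bottle at (200,220) left of it. This matches my prediction. I refine from this image.

```bash
python3 - <<'E'
from h import *
im=cv2.imread('pics/w1.png'); c=cam('wrist')
hsv=cv2.cvtColor(im,cv2.COLOR_BGR2HSV)
m=((hsv[...,0]>3)&(hsv[...,0]<20)&(hsv[...,1]>85)).astype(np.uint8)
m[:, :270]=0; m[:,345:]=0; m[:95]=0; m[245:]=0
cs,h=cv2.findContours(m,cv2.RETR_CCOMP,cv2.CHAIN_APPROX_NONE)
for q,hh in zip(cs,h[0]):
    if len(q)>15:
        r=q.reshape(-1,2); print(len(q),hh[3],r.min(0),r.max(0))
ys,xs=np.nonzero(m)
P=np.array([onz(c,x,y,.014)[:2] for x,y in zip(xs,ys)])
rp=(ys<140); 
ring=m.copy(); ring[140:]=0; q=max(cv2.findContours(ring,cv2.RETR_EXTERNAL,cv2.CHAIN_APPROX_NONE)[0],key=len)
(ex,ey),r=cv2.minEnclosingCircle(q); e=cv2.fitEllipse(q); print('circ',ex,ey,r,e)
eye=onz(c,*e[0],.007);print('eye',eye)
nk=P[(ys>148)&(ys<178)].mean(0); bl=P[(ys>188)&(ys<235)].mean(0); print('neck',nk,'blade',bl)
for b in (nk,bl):
    d=eye[:2]-b; print(np.degrees(np.arctan2(d[1],d[0])))
d=nk-bl;print(np.degrees(np.arctan2(d[1],d[0])))
print('blade end',onz(c,308,239,.014),np.linalg.norm(onz(c,308,239,.014)[:2]-eye[:2]))
# bottle base from top
T=cam('top');print('cap',onz(T,429,123.7,.22))
# bottle base lower rim in wrist image approx
print('bottle base',onz(c,222,192,0))
E
```

```text
271 -1 [283 144] [331 239]
108 -1 [288 101] [326 141]
59 1 [297 110] [318 132]
circ 307.5 120.9473648071289 19.953737258911133 ((307.2023620605469, 120.85665130615234), (37.86720275878906, 38.27912521362305), 159.73109436035156)
eye [ 0.56856422 -0.29577737  0.007     ]
neck [ 0.62028363 -0.27649368] blade [ 0.68522374 -0.25284254]
-159.55192396800274
-159.79459853957812
-159.98841184983704
blade end [ 0.72427307 -0.23808822  0.014     ] 0.16605205621260846
cap [ 0.70646809 -0.37600687  0.22      ]
bottle base [ 0.70427298 -0.37615096  0.        ]
```

play_rows:
  steps:
    - [[1, -2, 0, 0.0252, -0.0682, 0], [1, -2, 0, 0.0252, -0.0682, 0], [1, -2, 0, 0.0252, -0.0682, 0], [1, -2, -20, 0.0252, -0.0682, 0], [1, -1, -40, 0.0252, -0.0682, 0], [0, 0, -40, 0.0252, -0.0682, 0], [0, 0, -40, 0, 0, 0], [0, 0, -40, 0, 0, 0], [0, 0, -40, 0, 0, 0], [0, 0, -30, 0, 0, 0], [0, 0, -20, 0, 0, 0], [0, 0, 0, 0, 0, 0], [0, 0, 0, 0, 0, 0]]

```text
time_s: 4.0
eef_pos: [0.6539, -0.2613, 0.074]
eef_rot: [0.171, -0.143, 0.975, 0.027]
wrist_force: [0.2, 0.6, 0.7]
grip_width: 0.648
```

```bash
python3 - <<'E'
from h import *
s=ctrl.sense();R=cv2.Rodrigues(np.zeros(3))[0]
from scipy.spatial.transform import Rotation as Ro
w,x,y,z=s['eef_rot'];print(s['eef_pos'],Ro.from_quat([x,y,z,w]).as_matrix().round(3),np.round(s['joints'],2),s['wrist_force'])
snap('wrist','w2.png'); snap('side','s2.png')
E
```

```text
[ 0.65391197 -0.26132104  0.0739869 ] [[-0.901 -0.287  0.326]
 [-0.268  0.958  0.102]
 [-0.341  0.005 -0.94 ]] [-0.66  0.75  1.55  0.45  0.7  -2.85] [0.20510979 0.55720436 0.73560713]
```

View pics/w2.png

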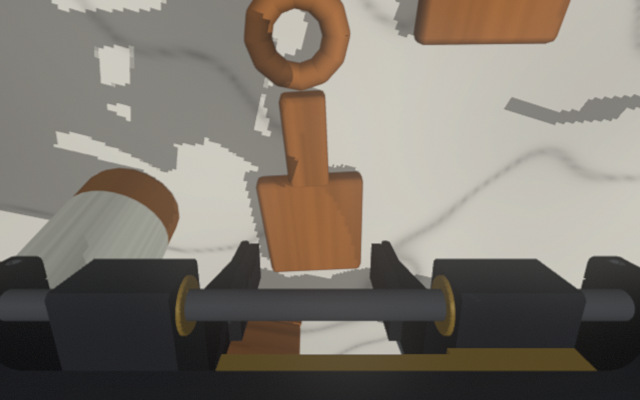

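View pics/s2.png

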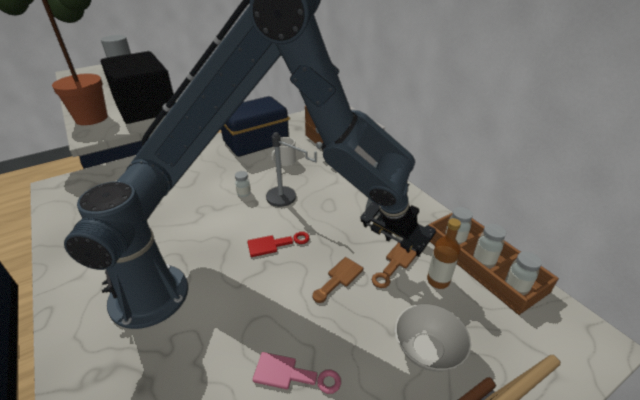

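The tilt drove joint 6 to its limit (-2.85), so the pose drifted; nothing was touched. I back up and use a smaller tilt of about 12°, gripping nearer the eye, which still clears the bottle.

```bash
cat >> h.py <<'E'
from scipy.spatial.transform import Rotation as Ro
def Rcur():
    w,x,y,z=ctrl.sense()['eef_rot'];return Ro.from_quat([x,y,z,w])
def Rpad(az,tilt):
    """tool: y = jaw; tool x horizontally along az(deg), tool top leaning towards az by tilt deg"""
    a=np.radians(az); d=np.array([np.cos(a),np.sin(a),0]); z=np.array([0,0,-1.]); x=d; y=np.cross(z,x)
    R=Ro.from_matrix(np.c_[x,y,z]); ax=np.cross([0,0,1],d)
    return Ro.from_rotvec(ax*np.radians(tilt))*R
def delta(az,tilt,pos):
    s=ctrl.sense(); r=(Rpad(az,tilt)*Rcur().inv()).as_rotvec()
    print('d mm',((np.array(pos)-s['eef_pos'])*1000).round(1),'rot',r.round(4),'|r|',np.linalg.norm(r).round(3))
E
python3 - <<'E'
from h import *
d=np.array([np.cos(np.radians(-159.7)),np.sin(np.radians(-159.7))])
p=np.array([.5685,-.296])-d*.045; print(p)
delta(-159.7,12,[*p,.15])
E
```

```text
[ 0.610705  -0.2803879]
d mm [-43.6 -18.   74.8] rot [-0.0471  0.1321  0.064 ] |r| 0.154
```

play_rows:
  steps:
    - [[-8, -2, 30, -0.012, 0.033, 0.016], [-9, -4, 30, -0.012, 0.033, 0.016], [-9, -4, 15, -0.012, 0.033, 0.016], [-9, -4, 0, -0.011, 0.033, 0.016], [-9, -4, 0, 0, 0, 0], [0, 0, 0, 0, 0, 0], [0, 0, 0, 0, 0, 0]]

```text
time_s: 4.8
eef_pos: [0.6087, -0.2797, 0.1482]
eef_rot: [0.102, -0.174, 0.979, 0.02]
wrist_force: [-0.7, -0.3, -0.6]
grip_width: 0.651
```

```bash
python3 - <<'E'
from h import *
delta(-159.7,12,[.6107,-.2804,.008]);print(np.round(ctrl.sense()['joints'],2))
c=cam('wrist'); im=snap('wrist','w3.png')
print('eye',proj(c,(.5685,-.296,.007)))
E
```

```text
d mm [   2.    -0.7 -140.2] rot [-0.0026 -0.0027  0.0016] |r| 0.004
[-0.68  0.63  1.5   0.23  0.92 -2.73]
eye [313.0930722 106.9958848]
```

View pics/w3.png

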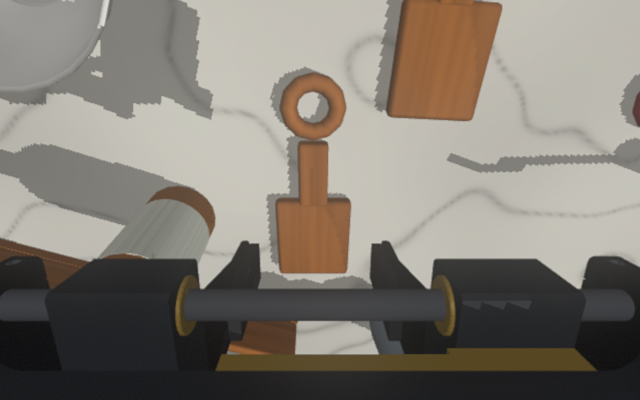

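The eye is where I predicted it, at (313,107). I descend in two stages.

play_rows:
  steps:
    - [[2, 0, -30, 0, 0, 0], [0, 0, -30, 0, 0, 0], [0, 0, -25, 0, 0, 0], [0, 0, -15, 0, 0, 0], [0, 0, 0, 0, 0, 0]]

```text
time_s: 5.35
eef_pos: [0.6099, -0.2784, 0.0453]
eef_rot: [0.1, -0.175, 0.979, 0.022]
wrist_force: [-0.8, -0.1, 0.5]
grip_width: 0.65
```

```bash
python3 - <<'E'
from h import *
delta(-159.7,12,[.6107,-.2804,.006]);s=ctrl.sense();print(np.round(s['joints'],2),s['wrist_force'])
snap('wrist','w4.png')
E
```

```text
d mm [  0.8  -2.  -39.3] rot [-0.0056 -0.0071  0.0005] |r| 0.009
[-0.68  0.77  1.55  0.27  0.74 -2.79] [-0.81045338 -0.05272374  0.48041536]
```

View pics/w4.png

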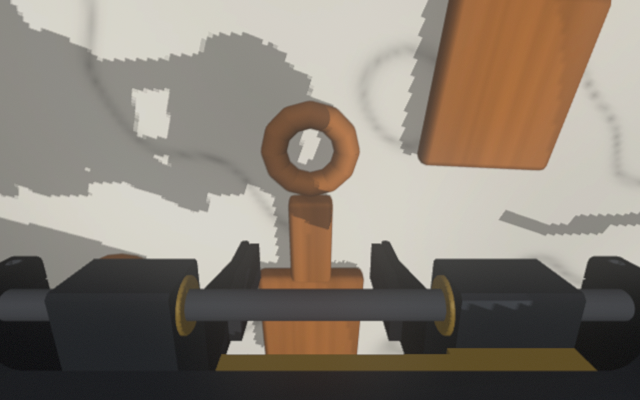

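play_rows:
  steps:
    - [[1, -1, -15, 0, 0, 0], [0, -1, -12, 0, 0, 0], [0, 0, -8, 0, 0, 0], [0, 0, -4, 0, 0, 0], [0, 0, 0, 0, 0, 0]]

```text
time_s: 5.9
eef_pos: [0.6119, -0.2814, 0.0083]
eef_rot: [0.101, -0.175, 0.979, 0.02]
wrist_force: [-0.3, -0.3, -0.5]
grip_width: 0.65
```

play_rows:
  steps:
    - [[0, 0, 0, 0, 0, 0], [0, 0, 0, 0, 0, 0], [0, 0, 0, 0, 0, 0], [0, 0, 0, 0, 0, 0], [0, 0, 0, 0, 0, 0], [0, 0, 0, 0, 0, 0]]
  claw: 1
  squeeze: 30

```text
time_s: 6.5
eef_pos: [0.6123, -0.2815, 0.0094]
eef_rot: [0.102, -0.175, 0.979, 0.02]
wrist_force: [-1.1, -0.7, 0.7]
grip_width: 0.289
```

```bash
python3 - <<'E'
from h import *
delta(-159.7,12,[.6107,-.2804,.006]);s=ctrl.sense();print(np.round(s['joints'],2),s['wrist_force'],s['grip_width']*87)
E
```

```text
d mm [-1.6  1.1 -3.4] rot [-0.0021 -0.0029  0.0002] |r| 0.004
[-0.68  0.83  1.55  0.29  0.68 -2.82] [-1.09484425 -0.68442612  0.73576675] 25.174913263683923
```

The neck is held (25 mm opening), but only the last 5 mm of the pads overlap it. I regrip about 5 mm lower.

play_rows:
  steps:
    - [[0, 0, 0, 0, 0, 0], [0, 0, 0, 0, 0, 0], [0, 0, -3, 0, 0, 0], [0, 0, -3, 0, 0, 0], [0, 0, 0, 0, 0, 0], [0, 0, 0, 0, 0, 0]]
  claw: 0.5

```text
time_s: 7.1
eef_pos: [0.6122, -0.2816, 0.0028]
eef_rot: [0.101, -0.175, 0.979, 0.02]
wrist_force: [-0.3, -0.5, 0.4]
grip_width: 0.499
```

play_rows:
  steps:
    - [[0, 0, 0, 0, 0, 0], [0, 0, 0, 0, 0, 0], [0, 0, 0, 0, 0, 0], [0, 0, 0, 0, 0, 0], [0, 0, 0, 0, 0, 0]]
  claw: 1
  squeeze: 40

```text
time_s: 7.6
eef_pos: [0.6123, -0.2817, 0.0032]
eef_rot: [0.102, -0.175, 0.979, 0.02]
wrist_force: [-0.5, -0.1, 0.3]
grip_width: 0.292
```

```bash
python3 - <<'E'
from h import *
delta(-159.7,12,[.6107,-.2804,.006]);s=ctrl.sense();print(np.round(s['joints'],2),s['wrist_force'],s['grip_width']*87)
E
```

```text
d mm [-1.6  1.3  2.8] rot [-0.0019 -0.0029  0.0003] |r| 0.004
[-0.68  0.84  1.55  0.29  0.67 -2.83] [-0.4612773  -0.10091867  0.31483968] 25.39248574008541
```

play_rows:
  steps:
    - [[0, 0, 10, 0, 0, 0], [0, 0, 25, 0, 0, 0], [0, 0, 40, 0, 0, 0], [0, 0, 45, 0, 0, 0], [0, 0, 45, 0, 0, 0], [0, 0, 45, 0, 0, 0], [0, 0, 45, 0, 0, 0], [0, 0, 40, 0, 0, 0], [0, 0, 25, 0, 0, 0], [0, 0, 10, 0, 0, 0], [0, 0, 0, 0, 0, 0]]

```text
time_s: 8.7
eef_pos: [0.6125, -0.2818, 0.3348]
eef_rot: [0.103, -0.175, 0.979, 0.018]
wrist_force: [0.4, -0.4, -1.3]
grip_width: 0.295
```

```bash
python3 - <<'E'
from h import *
snap('wrist','w5.png'); s=ctrl.sense()
e0=Rpad(-159.7,12).inv().apply(np.array([.5685-.6123,-.296+.2817,.007-.0032])); print('eye in tool',e0)
c=cam('wrist'); print('pred eye',proj(c,s['eef_pos']+Rcur().apply(e0)))
for th in (0,35):
  R=Rpad(110.8,12-th); tcp=np.array([.5635,.049,.32])-R.apply(e0); print(th,tcp); delta(110.8,12-th,tcp)
print(np.round(s['joints'],2))
E
```

```text
eye in tool [ 0.04424455  0.00178397 -0.01328936]
pred eye [319.77814868 181.436436  ]
0 [0.57818168 0.00532646 0.3162    ]
d mm [-33.6 286.6 -16.4] rot [-4.8000e-03 -1.3000e-03 -1.5617e+00] |r| 1.562
35 [0.57445094 0.0151477  0.29047935]
d mm [-37.3 296.5 -42.2] rot [ 0.2751  0.6137 -1.5081] |r| 1.651
[-0.68  0.44  1.28  0.18  1.31 -2.64]
```

View pics/w5.png

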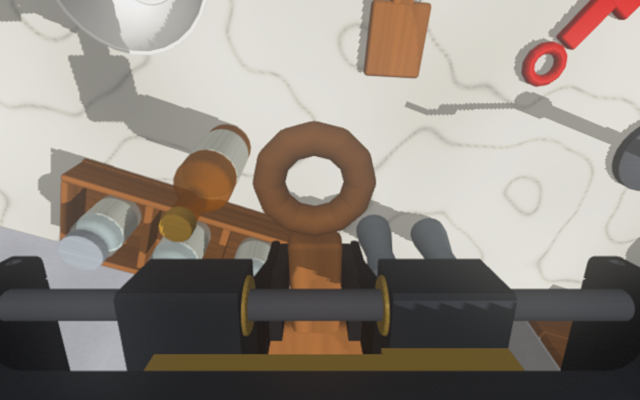

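The paddle is held: ring at (315,177), within 2 mm of the prediction. I carry it, turned, to above the hook.

play_rows:
  steps:
    - [[-2, 10, 0, 0, 0, -0.05], [-2, 20, 0, 0, 0, -0.1], [-2, 20, 0, 0, 0, -0.1], [-2, 20, 0, 0, 0, -0.1], [-2, 20, 0, 0, 0, -0.1], [-2, 20, 0, 0, 0, -0.1], [-2, 20, 0, 0, 0, -0.1], [-2, 20, 0, 0, 0, -0.1], [-2, 20, 0, 0, 0, -0.1], [-2, 20, 0, 0, 0, -0.1], [-2, 20, 0, 0, 0, -0.1], [-2, 20, 0, 0, 0, -0.1], [-3, 20, 0, 0, 0, -0.1], [-3, 20, 0, 0, 0, -0.1], [-3, 10, 0, 0, 0, -0.1], [0, 6, 0, 0, 0, -0.1], [0, 0, 0, 0, 0, -0.011], [0, 0, 0, 0, 0, 0]]

```text
time_s: 10.55
eef_pos: [0.5785, 0.0044, 0.3311]
eef_rot: [0.084, 0.564, 0.82, -0.059]
wrist_force: [-0.6, -0.5, -1.5]
grip_width: 0.292
```

```bash
python3 - <<'E'
from h import *
s=ctrl.sense();print(np.round(s['joints'],2))
snap('wrist','w6.png')
e0=np.array([.046,0,-.0133])
c=cam('wrist'); print('pred eye',proj(c,s['eef_pos']+Rcur().apply(e0)),'tip',proj(c,[.5635,.049,.251]))
for th in (0,35):
  R=Rpad(110.8,12-th); tcp=np.array([.5635,.049,.30])-R.apply(e0); print(th,tcp); delta(110.8,12-th,tcp)
E
```

```text
[-0.09  0.33  1.46 -0.19  1.26 -0.4 ]
pred eye [312.84024745 177.24058322] tip [316.38335674 124.35532043]
0 [0.58045991 0.00435271 0.29655457]
d mm [  1.8   0.3 -34.9] rot [-0.0031 -0.0013 -0.0022] |r| 0.004
35 [0.57669098 0.0142745  0.26978365]
d mm [ -1.9  10.2 -61.7] rot [ 0.5677  0.2162 -0.0022] |r| 0.607
```

View pics/w6.png

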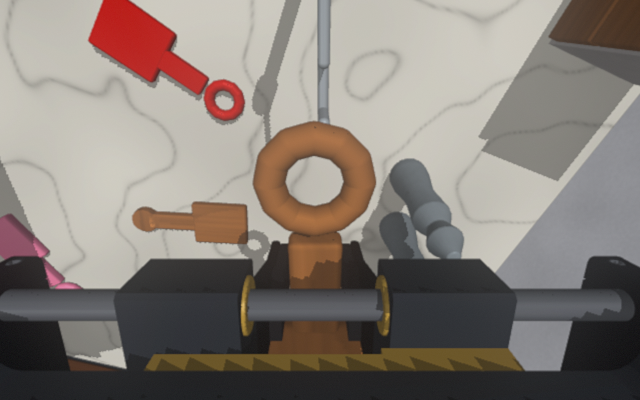

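play_rows:
  steps:
    - [[0, 0, -2, 0.071, 0.027, 0], [0, -1, -2, 0.071, 0.027, 0], [0, -1, -2, 0.071, 0.027, 0], [0, -1, -2, 0.071, 0.027, 0], [0, 0, -2, 0.071, 0.027, 0], [0, 0, 0, 0.071, 0.027, 0], [0, 0, 0, 0.071, 0.027, 0], [0, 0, 0, 0.071, 0.027, 0], [0, 0, 0, 0, 0, 0], [0, 0, 0, 0, 0, 0]]

```text
time_s: 11.6
eef_pos: [0.5791, 0.0004, 0.3225]
eef_rot: [-0.163, 0.557, 0.806, 0.114]
wrist_force: [-0.3, 0.7, -0.4]
grip_width: 0.289
```

```bash
python3 - <<'E'
from h import *
s=ctrl.sense();print(np.round(s['joints'],2))
im=snap('wrist','w7.png');b=snap('side','s7.png');t=snap('top','t7.png')
cv2.imwrite('pics/w7c.png',cv2.resize(im[60:240,220:420,::-1],None,fx=3.3,fy=3.3,interpolation=cv2.INTER_CUBIC))
cv2.imwrite('pics/s7c.png',cv2.resize(b[100:220,240:400,::-1],None,fx=5,fy=5,interpolation=cv2.INTER_CUBIC))
cv2.imwrite('pics/t7c.png',cv2.resize(t[130:250,200:340,::-1],None,fx=5,fy=5,interpolation=cv2.INTER_CUBIC))
e0=np.array([.046,0,-.0133]);eye=s['eef_pos']+Rcur().apply(e0)
print('eye',eye)
for n in('wrist','side','top'):
  c=cam(n); print(n,'pred eye',proj(c,eye),'tip',proj(c,[.5635,.049,.251]))
E
```

```text
[-0.35  0.46  1.33  0.3   1.62 -0.74]
eye [0.56584089 0.03518914 0.35263007]
wrist pred eye [311.95255996 180.7742232 ] tip [316.39764372 185.20853636]
side pred eye [317.0140226  122.08598121] tip [314.14811538 151.15726587]
top pred eye [277.45100726 166.09828907] tip [274.40361157 172.51413149]
```

View pics/w7c.png

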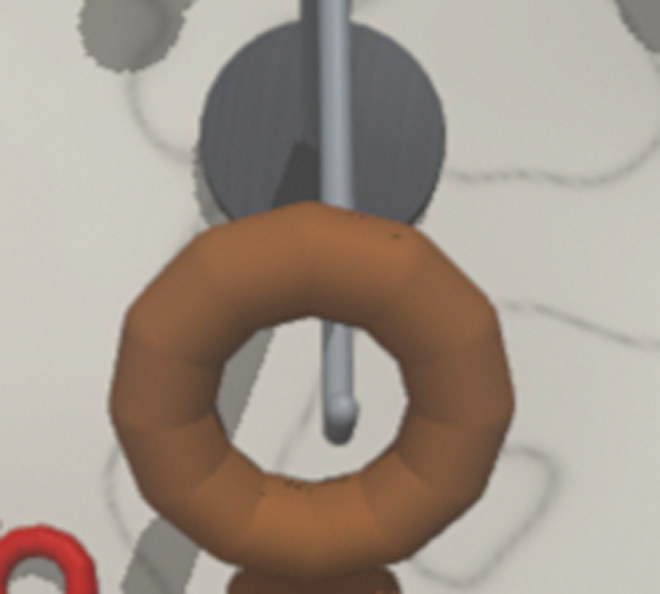

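View pics/s7c.png

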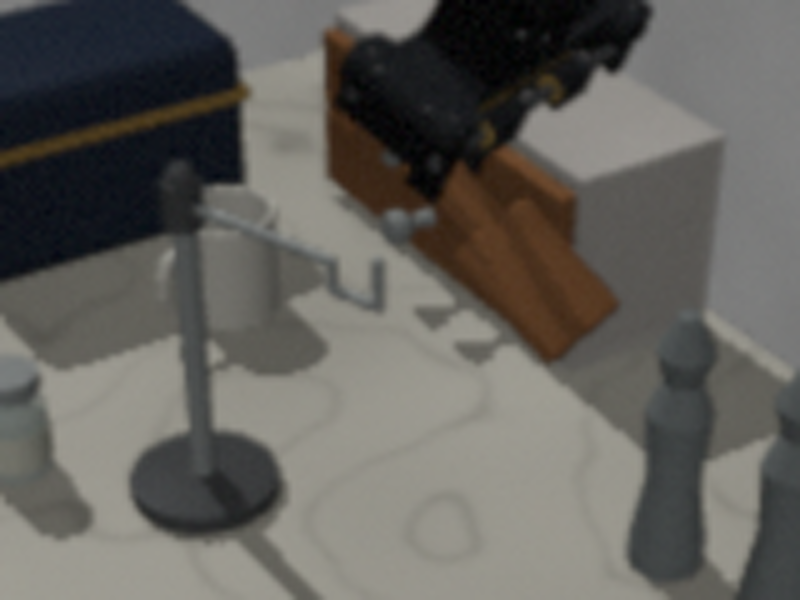

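View pics/t7c.png

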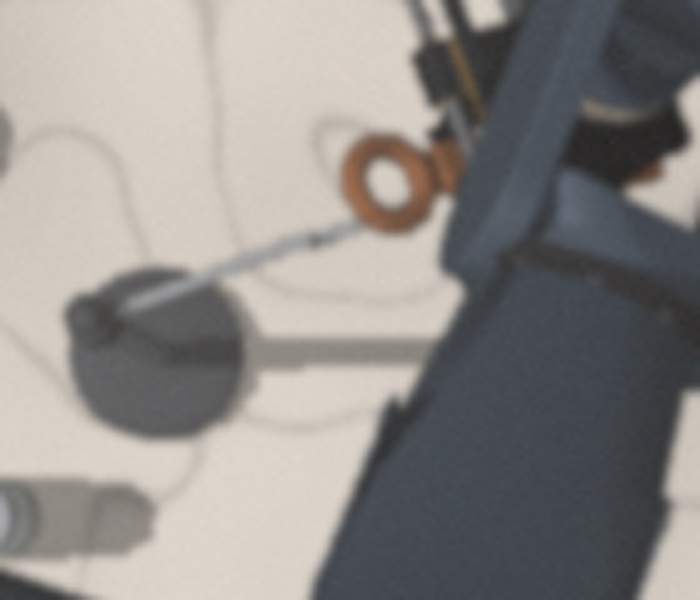

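The ring and hook tip both show in the wrist crop: tip at (323.6,184.2), hole centre at (314.8,180.6). I recompute both points from these.

```bash
python3 - <<'E'
from h import *
W=cam('wrist');T=cam('top');S=cam('side')
tipw=(323.6,184.2); k=lambda x,y,ox,oy,s:((x+.5)/s-.5+ox,(y+.5)/s-.5+oy)
print('tip wrist@.251',onz(W,*tipw,.251))
ts=k(378,260,240,100,5);print('tip side',ts,tri(W,tipw,S,ts))
# bar line in wrist: points on arm axis at z=.235
for p in [(334,20),(337,200)]:
    q=k(*p,220,60,3.3);print('bar',onz(W,*q,.235))
s=ctrl.sense();R=Rcur().as_matrix()
o,d=ray(W,*k(313,398,220,60,3.3)); n=R[:,2]; p0=s['eef_pos']+R@np.array([.046,0,-.0133])
e=o+d*(((p0-o)@n)/(d@n)); print('eye by ray',e,'tool',R.T@(e-s['eef_pos']))
et=k(389,183,200,130,5);print('eye top@',onz(T,*et,p0[2]))
E
```

```text
tip wrist@.251 [0.56816341 0.05157689 0.251     ]
tip side (315.2, 151.6) (array([0.56843763, 0.05200063, 0.24643974]), np.float64(0.000998740492382127))
bar [0.53146219 0.14375471 0.235     ]
bar [0.54820486 0.10158024 0.235     ]
eye by ray [0.5668286  0.03572731 0.35309192] tool [ 0.04474054  0.00067167 -0.0133    ]
eye top@ [0.56544685 0.03525816 0.3535794 ]
```

play_rows:
  steps:
    - [[0, 4, 0, 0, 0, 0], [0, 5, -5, 0, 0, 0], [0, 4, -15, 0, 0, 0], [0, 2, -20, 0, 0, 0], [0, 0, -18, 0, 0, 0], [0, 0, -10, 0, 0, 0], [0, 0, 0, 0, 0, 0], [0, 0, 0, 0, 0, 0]]

```text
time_s: 12.55
eef_pos: [0.5796, 0.0166, 0.2555]
eef_rot: [-0.163, 0.557, 0.807, 0.114]
wrist_force: [-0.6, 0.2, -1.8]
grip_width: 0.296
```

```bash
python3 - <<'E'
from h import *
s=ctrl.sense()
im=snap('wrist','w8.png');b=snap('side','s8.png');t=snap('top','t8.png')
A=cv2.resize(im[100:240,240:390,::-1],None,fx=2.6,fy=2.6,interpolation=cv2.INTER_CUBIC)
B=cv2.resize(b[120:190,280:355,::-1],None,fx=5.2,fy=5.2,interpolation=cv2.INTER_CUBIC)
cv2.imwrite('pics/c8.png',np.hstack([A,B]))
cv2.imwrite('pics/t8c.png',cv2.resize(t[130:230,220:340,::-1],None,fx=5,fy=5,interpolation=cv2.INTER_CUBIC))
eye=s['eef_pos']+Rcur().apply([.0455,0.0003,-.0133]);print(eye,s['wrist_force'])
for n in('wrist','side','top'):
  c=cam(n); print(n,'pred eye',proj(c,eye),'tip',proj(c,[.566,.051,.251]))
E
```

```text
[0.56676765 0.05100897 0.28541322] [-0.61103744  0.19456277 -1.79047206]
wrist pred eye [313.21239412 177.72125464] tip [311.88322498 188.40505342]
side pred eye [314.61843999 140.56108264] tip [314.51002843 150.6439876 ]
top pred eye [272.82066545 169.49622188] tip [273.66316166 171.58179773]
```

View pics/c8.png

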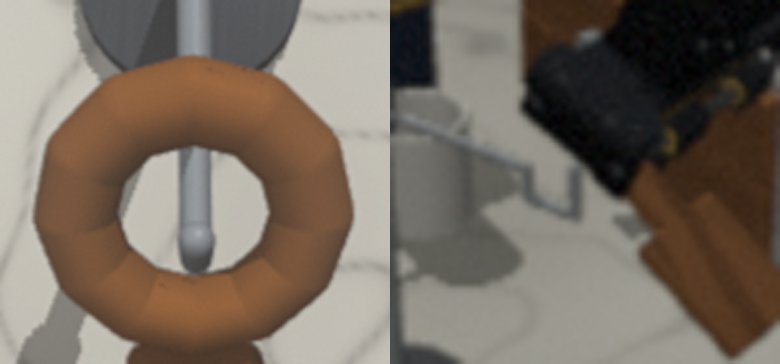

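View pics/t8c.png

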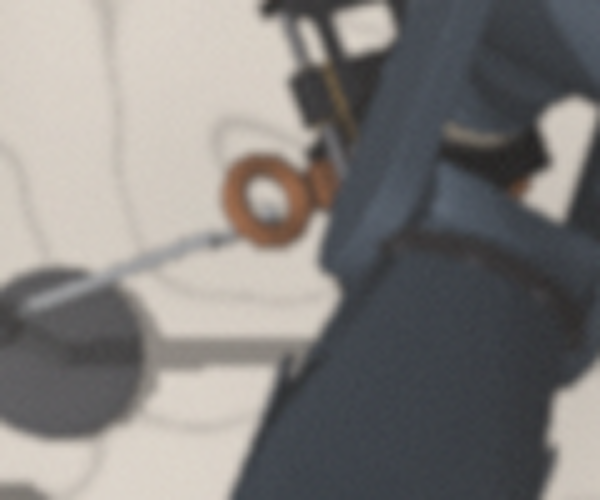

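The ring is centred over the tip in both views: the wrist hole at (315.7,180) has the tip on the same column, and the top-view offset matches the prediction. I lower it over the prong.

play_rows:
  steps:
    - [[0, 0, -8, 0, 0, 0], [0, 0, -10, 0, 0, 0], [0, 0, -10, 0, 0, 0], [0, 0, -8, 0, 0, 0], [0, 0, -4, 0, 0, 0], [0, 0, 0, 0, 0, 0], [0, 0, 0, 0, 0, 0]]

```text
time_s: 13.4
eef_pos: [0.5795, 0.0163, 0.2151]
eef_rot: [-0.163, 0.557, 0.807, 0.114]
wrist_force: [0.4, -0.4, -1.1]
grip_width: 0.29
```

```bash
python3 - <<'E'
from h import *
s=ctrl.sense()
im=snap('wrist','w9.png');b=snap('side','s9.png')
A=cv2.resize(im[100:240,240:390,::-1],None,fx=2.6,fy=2.6,interpolation=cv2.INTER_CUBIC)
B=cv2.resize(b[120:190,280:355,::-1],None,fx=5.2,fy=5.2,interpolation=cv2.INTER_CUBIC)
cv2.imwrite('pics/c9.png',np.hstack([A,B]))
eye=s['eef_pos']+Rcur().apply([.0455,0.0003,-.0133]);print(eye,s['wrist_force'])
E
```

```text
[0.56664838 0.05072477 0.24504248] [ 0.42204522 -0.40938084 -1.06142458]
```

View pics/c9.png

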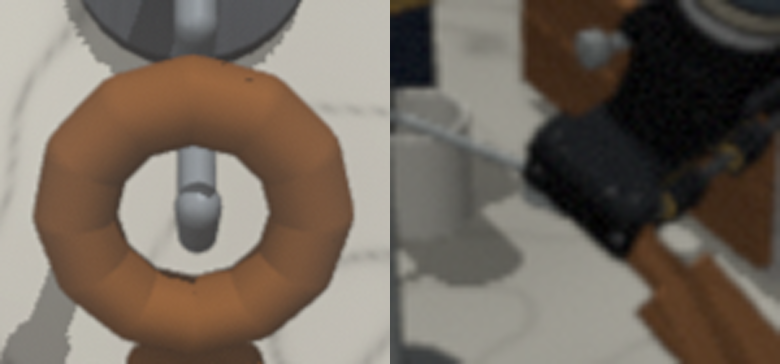

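play_rows:
  steps:
    - [[0, 0, -6, 0, 0, 0], [0, 0, -8, 0, 0, 0], [0, 0, -6, 0, 0, 0], [0, 0, -4, 0, 0, 0], [0, 0, -2, 0, 0, 0], [0, 0, 0, 0, 0, 0]]

```text
time_s: 14.1
eef_pos: [0.5791, 0.0164, 0.1887]
eef_rot: [-0.163, 0.557, 0.806, 0.114]
wrist_force: [-0.7, 0.2, -1.2]
grip_width: 0.296
```

```bash
python3 - <<'E'
from h import *
s=ctrl.sense()
im=snap('wrist','w10.png')
A=cv2.resize(im[60:260,220:420,::-1],None,fx=2.6,fy=2.6,interpolation=cv2.INTER_CUBIC)
cv2.imwrite('pics/c10.png',A)
e0=np.array([.0455,0.0003,-.0133])
eye=s['eef_pos']+Rcur().apply(e0);print(eye,s['wrist_force'],np.round(s['joints'],2))
px=np.array([np.cos(np.radians(12)),0,np.sin(np.radians(12))]); 
pxw=Rcur().apply(px); print('paddle x',pxw,'tilt',np.degrees(np.arcsin(pxw[2])))
it=e0+.02*px; itw=s['eef_pos']+Rcur().apply(it); print('inner tube',itw,'from hinge',np.linalg.norm(itw[:2]-[.507,.198]))
R=Rpad(110.8,12-57); 
tgt=itw+[0,0,-.001]-R.apply(it); delta(110.8,12-57,tgt)
# stepwise
for th in (40,45,50,57):
    R=Rpad(110.8,12-th); print(th,((itw-R.apply(it)-s['eef_pos'])*1000).round(1))
E
```

```text
[0.56636051 0.05080794 0.21866127] [-0.69203726  0.23918577 -1.24780442] [-0.33  0.6   1.48  0.32  1.34 -0.81]
paddle x [-0.34815043  0.917995    0.18993806] tilt 10.949169671321178
inner tube [0.5593975  0.06916784 0.22246004] from hinge 0.13907992077422768
d mm [ -6.2  15.8 -20. ] rot [0.359  0.1386 0.0014] |r| 0.385
40 [-1.2  3.  -4.8]
45 [-2.4  6.3 -9.3]
50 [ -3.8  10.  -13.5]
57 [ -6.   15.7 -18.7]
```

View pics/c10.png

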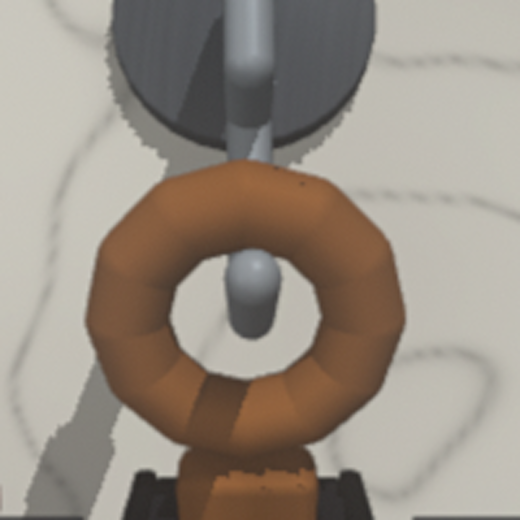

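```bash
python3 - <<'E'
from h import *
s=ctrl.sense()
e0=np.array([.0455,0.0003,-.0133]); px=np.array([np.cos(np.radians(12)),0,-np.sin(np.radians(12))]); it=e0+.02*px
pxw=Rcur().apply(px);itw=s['eef_pos']+Rcur().apply(it);print(np.degrees(np.arcsin(pxw[2])),itw,np.linalg.norm(itw[:2]-[.507,.198]))
az=np.degrees(np.arctan2(pxw[1],pxw[0]));print(az)
for th in (40,45,50,55):
    R=Rpad(az,12-th); print(th,((itw-R.apply(it)-s['eef_pos'])*1000).round(1),(R*Rcur().inv()).as_rotvec().round(3))
E
```

```text
34.94909156846125 [0.56071674 0.06607444 0.23040996] 0.14244240922321716
110.83653422745685
40 [-1.4  3.6 -4.5] [0.082 0.033 0.002]
45 [-2.9  7.5 -8.6] [0.163 0.064 0.002]
50 [ -4.5  11.8 -12.4] [0.245 0.095 0.002]
55 [ -6.2  16.3 -15.7] [0.326 0.126 0.002]
```

play_rows:
  steps:
    - [[-1, 2, -2, 0.041, 0.016, 0], [0, 2, -2, 0.041, 0.016, 0], [-1, 2, -2, 0.041, 0.016, 0], [-1, 2, -2, 0.041, 0.016, 0], [-1, 2, -2, 0.041, 0.016, 0], [-1, 2, -2, 0.041, 0.016, 0], [-1, 2, -2, 0.04, 0.015, 0], [0, 2, -2, 0.04, 0.015, 0], [0, 0, -2, 0, 0, 0], [0, 0, 0, 0, 0, 0]]

```text
time_s: 15.15
eef_pos: [0.5732, 0.0323, 0.1705]
eef_rot: [-0.302, 0.529, 0.765, 0.208]
wrist_force: [-0.1, -0.3, -0.9]
grip_width: 0.294
```

```bash
python3 - <<'E'
from h import *
s=ctrl.sense()
im=snap('wrist','w11.png');b=snap('side','s11.png')
A=cv2.resize(im[60:240,220:400,::-1],None,fx=2.2,fy=2.2,interpolation=cv2.INTER_CUBIC)
B=cv2.resize(b[110:200,270:360,::-1],None,fx=4.4,fy=4.4,interpolation=cv2.INTER_CUBIC)
cv2.imwrite('pics/c11.png',np.hstack([A,B]))
e0=np.array([.0455,0.0003,-.0133]); px=np.array([np.cos(np.radians(12)),0,-np.sin(np.radians(12))]); it=e0+.02*px
pxw=Rcur().apply(px);itw=s['eef_pos']+Rcur().apply(it);print(np.degrees(np.arcsin(pxw[2])),itw,np.linalg.norm(itw[:2]-[.507,.198]),s['wrist_force'],np.round(s['joints'],2))
E
```

```text
54.95241390479061 [0.56080952 0.06581585 0.22763955] 0.14271690451854752 [-0.09277162 -0.28484557 -0.89854551] [-0.41  0.74  1.42  0.51  1.56 -0.94]
```

View pics/c11.png

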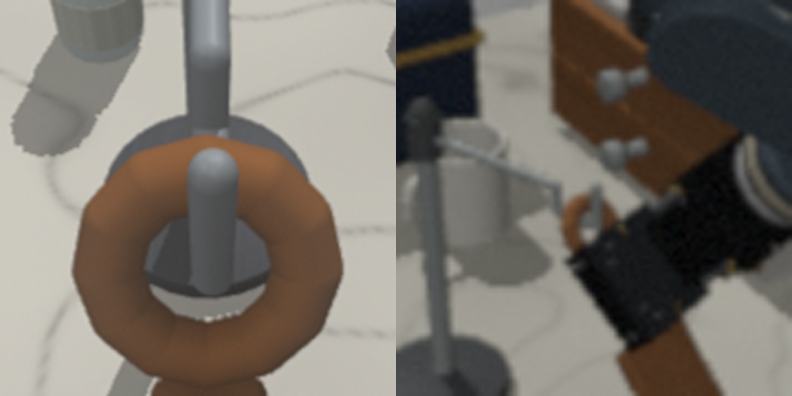

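The prong now stands in front of the ring's upper part, so the eye sits in the U. I lower a touch, let go and wait.

play_rows:
  steps:
    - [[0, 0, -1, 0, 0, 0], [0, 0, 0, 0, 0, 0]]

```text
time_s: 15.45
eef_pos: [0.5734, 0.0326, 0.1705]
eef_rot: [-0.301, 0.529, 0.766, 0.208]
wrist_force: [0.2, 0.2, -0.9]
grip_width: 0.291
```

play_rows:
  steps:
    - [[0, 0, 0, 0, 0, 0], [0, 0, 0, 0, 0, 0], [0, 0, 0, 0, 0, 0], [0, 0, 0, 0, 0, 0], [0, 0, 0, 0, 0, 0], [4, -10, 10, 0, 0, 0], [6, -15, 18, 0, 0, 0], [6, -15, 18, 0, 0, 0], [6, -15, 18, 0, 0, 0], [6, -15, 18, 0, 0, 0], [6, -15, 18, 0, 0, 0], [6, -15, 18, 0, 0, 0]]
  claw: 0

```text
time_s: 16.65
eef_pos: [0.6137, -0.0691, 0.2897]
eef_rot: [-0.301, 0.529, 0.766, 0.208]
wrist_force: [-0.5, -0.1, -0.4]
grip_width: 1.001
```

```bash
python3 - <<'E'
from h import *
s=ctrl.sense(); print(s['eef_pos'],s['wrist_force'],s['grip_width'])
im=snap('wrist','w12.png');b=snap('side','s12.png')
A=cv2.resize(im[:,:,::-1],None,fx=.62,fy=.62)
B=cv2.resize(b[110:220,250:360,::-1],None,fx=3.6,fy=3.6,interpolation=cv2.INTER_CUBIC)
A=cv2.copyMakeBorder(A,0,396-A.shape[0],0,0,cv2.BORDER_CONSTANT);cv2.imwrite('pics/c12.png',np.hstack([A,B]))
E
```

```text
[ 0.61371071 -0.06913623  0.28970933] [-0.48688075 -0.07781998 -0.36012425] 1.0009803927665175
```

View pics/c12.png

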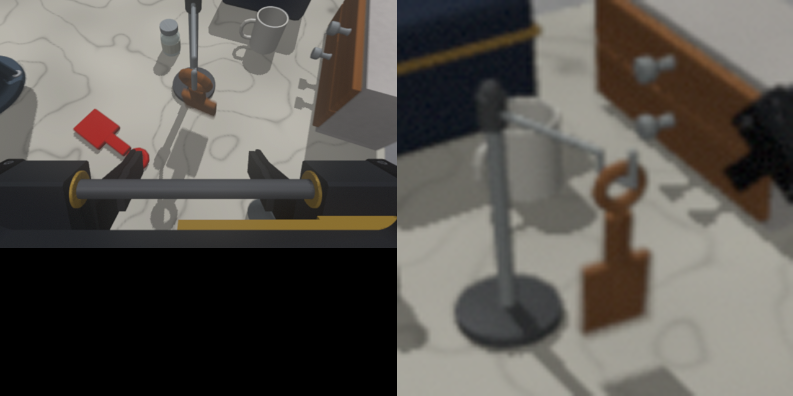

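The paddle hangs in the hook: ring on the U, blade down. I go round to the robot's side of the bar with the fingers shut and the tool upright.

```bash
python3 - <<'E'
from h import *
delta(111.5,0,[.484,.103,.36])
E
```

```text
d mm [-131.3  173.8   69.2] rot [-0.6959 -0.2627  0.0133] |r| 0.744
```

play_rows:
  steps:
    - [[0, 0, 25, -0.077, -0.029, 0.001], [0, 0, 25, -0.077, -0.029, 0.001], [-15, 0, 20, -0.077, -0.029, 0.001], [-30, 10, 0, -0.077, -0.029, 0.002], [-30, 20, 0, -0.077, -0.029, 0.002], [-25, 30, 0, -0.077, -0.029, 0.002], [-20, 30, 0, -0.077, -0.029, 0.002], [-11, 30, 0, -0.077, -0.029, 0.002], [0, 30, 0, -0.077, -0.029, 0.002], [0, 24, 0, 0, 0, 0], [0, 0, 0, 0, 0, 0], [0, 0, 0, 0, 0, 0]]
  claw: 1
  squeeze: 20

```text
time_s: 17.95
eef_pos: [0.4816, 0.1066, 0.3577]
eef_rot: [-0.006, 0.562, 0.827, -0.0]
wrist_force: [0.1, -1.0, -0.4]
grip_width: 0.034
```

```bash
python3 - <<'E'
from h import *
delta(111.5,0,[.484,.103,.215]);s=ctrl.sense();print(np.round(s['joints'],2))
snap('wrist','w13.png');snap('side','s13.png')
E
```

```text
d mm [   2.4   -3.6 -142.7] rot [-0.006  -0.0098 -0.002 ] |r| 0.012
[-0.01  0.21  1.56  0.01  1.39 -0.39]
```

View pics/w13.png

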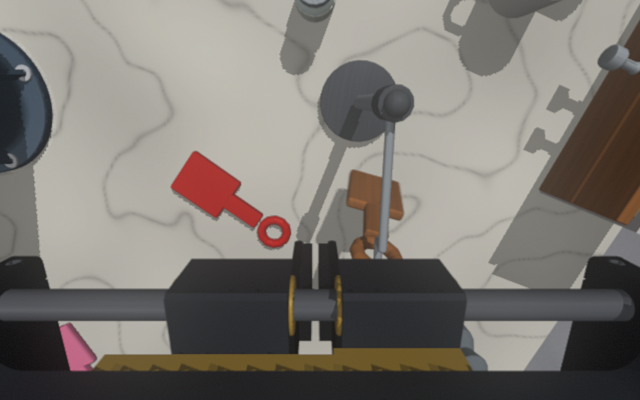

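View pics/s13.png

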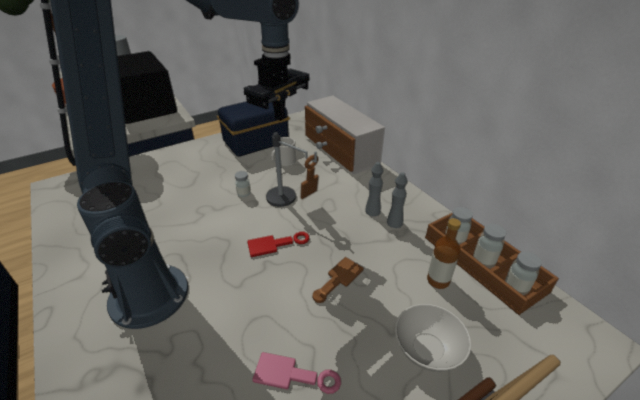

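play_rows:
  steps:
    - [[0, 0, -30, 0, 0, 0], [0, 0, -40, 0, 0, 0], [0, 0, -40, 0, 0, 0], [1, -2, -25, 0, 0, 0], [1, -2, -10, 0, 0, 0], [0, 0, 0, 0, 0, 0]]

```text
time_s: 18.65
eef_pos: [0.4841, 0.101, 0.2119]
eef_rot: [-0.007, 0.564, 0.826, -0.001]
wrist_force: [0.4, 0.2, 1.1]
grip_width: 0.003
```

```bash
python3 - <<'E'
from h import *
s=ctrl.sense();print(s['eef_pos'],s['wrist_force'])
h=np.array([.507,.198]);d0=s['eef_pos'][:2]-h;print('r,phi',np.linalg.norm(d0)*1e3,np.degrees(np.arctan2(d0[1],d0[0])))
off=.017 # finger half + bar radius
P=[];prev=s['eef_pos'][:2]
for ph in np.r_[-68.5:4.1:4]:
    a=np.radians(ph);p=h+.08*np.array([np.cos(a),np.sin(a)])+off*np.array([np.sin(a),-np.cos(a)])
    print(ph,p.round(4),((p-prev)*1e3).round(1));prev=p
snap('wrist','w14.png')
E
```

```text
[0.48410008 0.10102944 0.21192571] [0.38216081 0.1799048  1.0995389 ]
r,phi 99.63782188210688 -103.28715619372879
-68.5 [0.5205 0.1173] [36.4 16.3]
-64.5 [0.5261 0.1185] [5.6 1.1]
-60.5 [0.5316 0.12  ] [5.5 1.5]
-56.5 [0.537  0.1219] [5.4 1.9]
-52.5 [0.5422 0.1242] [5.2 2.3]
-48.5 [0.5473 0.1268] [5.1 2.6]
-44.5 [0.5521 0.1298] [4.9 3. ]
-40.5 [0.5568 0.1331] [4.6 3.3]
-36.5 [0.5612 0.1367] [4.4 3.6]
-32.5 [0.5653 0.1407] [4.1 3.9]
-28.5 [0.5692 0.1449] [3.9 4.2]
-24.5 [0.5727 0.1494] [3.6 4.5]
-20.5 [0.576  0.1541] [3.2 4.7]
-16.5 [0.5789 0.159 ] [2.9 4.9]
-12.5 [0.5814 0.1641] [2.5 5.1]
-8.5 [0.5836 0.1694] [2.2 5.3]
-4.5 [0.5854 0.1748] [1.8 5.4]
-0.5 [0.5868 0.1803] [1.4 5.5]
3.5 [0.5879 0.1859] [1.  5.6]
```

View pics/w14.png

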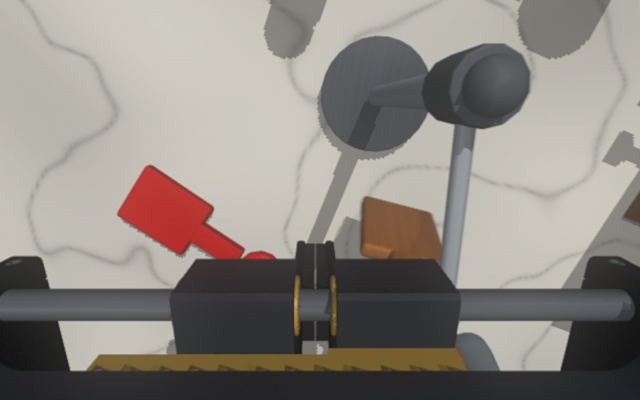

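play_rows:
  steps:
    - [[8, 3, 0, 0, 0, 0], [9, 4, 0, 0, 0, 0], [8, 4, 0, 0, 0, 0], [5, 2, 0, 0, 0, 0], [4, 2, 0, 0, 0, 0], [3, 1, 0, 0, 0, 0], [2.8, 0.6, 0, 0, 0, 0.035], [2.8, 0.6, 0, 0, 0, 0.035], [2.8, 0.8, 0, 0, 0, 0.035], [2.7, 0.8, 0, 0, 0, 0.035], [2.7, 1, 0, 0, 0, 0.035], [2.7, 1, 0, 0, 0, 0.035], [2.6, 1.1, 0, 0, 0, 0.035], [2.6, 1.2, 0, 0, 0, 0.035]]

```text
time_s: 20.1
eef_pos: [0.5428, 0.1252, 0.213]
eef_rot: [-0.006, 0.441, 0.897, -0.001]
wrist_force: [-0.0, -0.3, 0.4]
grip_width: 0.006
```

```bash
python3 - <<'E'
from h import *
s=ctrl.sense();print(s['eef_pos'],s['wrist_force'])
a=snap('wrist','w15.png');b=snap('side','s15.png');t=snap('top','t15.png')
A=cv2.resize(a[:,:,::-1],(400,250));B=cv2.resize(b[110:220,230:380,::-1],(400,293));C=np.zeros((300,400,3),np.uint8);C[:250]=A
C2=np.zeros((300,400,3),np.uint8);C2[:293]=B
cv2.imwrite('pics/c15.png',np.hstack([C,C2]))
E
```

```text
[0.54280911 0.12521909 0.21299243] [-0.04134655 -0.27043809  0.38180836]
```

View pics/c15.png

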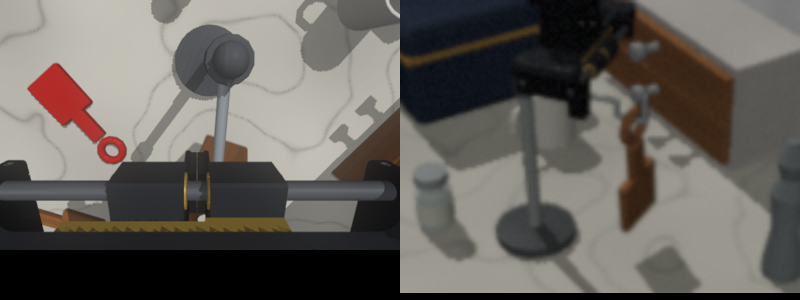

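play_rows:
  steps:
    - [[2.6, 1.3, 0, 0, 0, 0.035], [2.5, 1.3, 0, 0, 0, 0.035], [2.5, 1.4, 0, 0, 0, 0.035], [2.4, 1.5, 0, 0, 0, 0.035], [2.4, 1.6, 0, 0, 0, 0.035], [2.3, 1.7, 0, 0, 0, 0.035], [2.2, 1.8, 0, 0, 0, 0.035], [2.2, 1.8, 0, 0, 0, 0.035], [2.1, 1.9, 0, 0, 0, 0.035], [2.1, 2, 0, 0, 0, 0.035], [2, 2, 0, 0, 0, 0.035], [1.9, 2.1, 0, 0, 0, 0.035], [1.8, 2.2, 0, 0, 0, 0.035], [1.8, 2.3, 0, 0, 0, 0.035]]

```text
time_s: 21.65
eef_pos: [0.5734, 0.1502, 0.213]
eef_rot: [-0.006, 0.211, 0.978, -0.002]
wrist_force: [-0.5, -0.0, -0.5]
grip_width: 0.001
```

```bash
python3 - <<'E'
from h import *
s=ctrl.sense();print(s['eef_pos'],s['wrist_force'],np.round(s['joints'],2))
d0=s['eef_pos'][:2]-[.507,.198];print('r,phi',np.linalg.norm(d0)*1e3,np.degrees(np.arctan2(d0[1],d0[0])))
a=snap('wrist','w16.png');b=snap('side','s16.png');t=snap('top','t16.png')
A=cv2.resize(a[:,:,::-1],(400,250));B=cv2.resize(b[110:220,230:380,::-1],(400,293));C=np.zeros((300,400,3),np.uint8);C[:250]=A
C2=np.zeros((300,400,3),np.uint8);C2[:293]=B
cv2.imwrite('pics/c16.png',np.hstack([C,C2]))
E
```

```text
[0.57344021 0.15020322 0.21295338] [-0.53842016 -0.04936179 -0.514543  ] [ 0.07  0.5   1.52 -0.    1.14 -1.08]
r,phi 81.8464060192142 -35.731065804061025
```

View pics/c16.png

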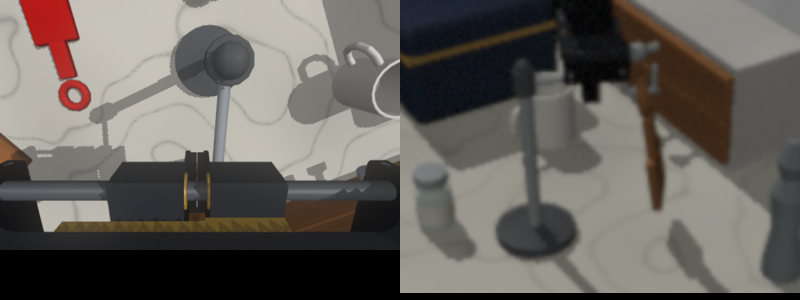

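View pics/t16.png

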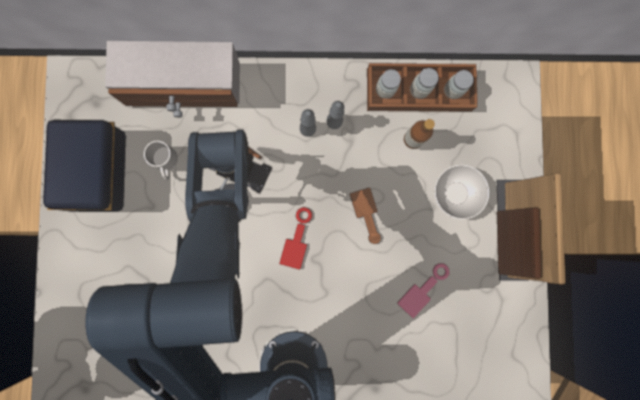

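The arm follows, with the paddle on it. I continue more slowly towards the stop.

play_rows:
  steps:
    - [[1.7, 2.3, 0, 0, 0, 0.035], [1.6, 2.4, 0, 0, 0, 0.035], [1.5, 2.4, 0, 0, 0, 0.035], [1.4, 2.5, 0, 0, 0, 0.035], [1.3, 2.5, 0, 0, 0, 0.035], [1.2, 2.6, 0, 0, 0, 0.035], [0.8, 1.9, 0, 0, 0, 0.025], [0.7, 1.9, 0, 0, 0, 0.025], [0.6, 1.9, 0, 0, 0, 0.025], [0.5, 1.5, 0, 0, 0, 0.02], [0.4, 1.4, 0, 0, 0, 0.02], [0.3, 1.4, 0, 0, 0, 0.02]]

```text
time_s: 23.0
eef_pos: [0.586, 0.1752, 0.2132]
eef_rot: [-0.005, 0.039, 0.999, -0.003]
wrist_force: [-0.5, -0.8, 0.3]
grip_width: 0.003
```

```bash
python3 - <<'E'
from h import *
s=ctrl.sense();print(s['eef_pos'],s['wrist_force'],np.round(s['joints'],2))
x=Rcur().apply([1,0,0]);print('bar az est',np.degrees(np.arctan2(x[1],x[0]))-180)
a=snap('wrist','w17.png');b=snap('side','s17.png')
A=cv2.resize(a[:,:,::-1],(400,250));B=cv2.resize(b[110:220,230:380,::-1],(400,293));C=np.zeros((300,400,3),np.uint8);C[:250]=A
C2=np.zeros((300,400,3),np.uint8);C2[:293]=B
cv2.imwrite('pics/c17.png',np.hstack([C,C2]))
E
```

```text
[0.58597381 0.17519024 0.21319867] [-0.53027243 -0.77149497  0.33878491] [ 0.11  0.52  1.47 -0.    1.16 -1.38]
bar az est -4.528914132635208
```

View pics/c17.png

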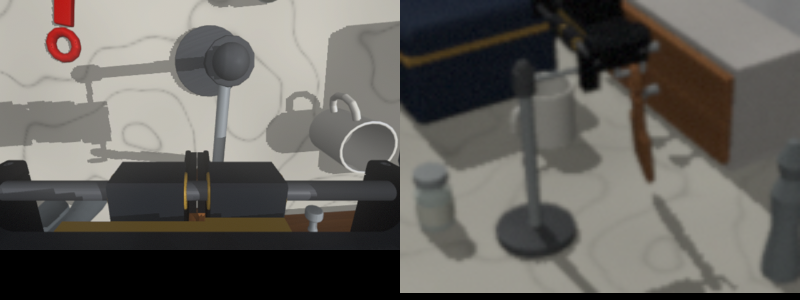

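play_rows:
  steps:
    - [[0.3, 1.4, 0, 0, 0, 0.018], [0.2, 1.4, 0, 0, 0, 0.018], [0.2, 1.4, 0, 0, 0, 0.018], [0.1, 1.4, 0, 0, 0, 0.018], [0, 0, 0, 0, 0, 0]]

```text
time_s: 23.6
eef_pos: [0.5867, 0.1809, 0.2132]
eef_rot: [-0.005, 0.004, 1.0, -0.003]
wrist_force: [0.2, -0.5, -0.6]
grip_width: 0.007
```

play_rows:
  steps:
    - [[0.1, 1.2, 0, 0, 0, 0], [0, 1.2, 0, 0, 0, 0], [0, 1.2, 0, 0, 0, 0], [0, 0, 0, 0, 0, 0]]

```text
time_s: 24.0
eef_pos: [0.5867, 0.1845, 0.2131]
eef_rot: [-0.005, 0.004, 1.0, -0.003]
wrist_force: [-0.1, -0.2, 0.5]
grip_width: 0.004
```

play_rows:
  steps:
    - [[0, 1, 0, 0, 0, 0], [0, 1, 0, 0, 0, 0], [0, 0, 0, 0, 0, 0]]

```text
time_s: 24.3
eef_pos: [0.5867, 0.1863, 0.2131]
eef_rot: [-0.005, 0.004, 1.0, -0.003]
wrist_force: [0.4, 0.1, 0.7]
grip_width: 0.006
```

```bash
python3 - <<'E'
from h import *
a=snap('wrist','w18.png');b=snap('side','s18.png');t=snap('top','t18.png')
A=cv2.resize(a[:,:,::-1],(400,250));B=cv2.resize(b[110:220,230:380,::-1],(400,293));C=np.zeros((300,400,3),np.uint8);C[:250]=A
C2=np.zeros((300,400,3),np.uint8);C2[:293]=B
cv2.imwrite('pics/c18.png',np.hstack([C,C2]))
W=cam('wrist')
# bar pixels near rows ; find bar centre col by brightness profile
g=a.astype(int)
for v in (140,170,200,230,250):
    r=g[v,330:400]; print(v,[int(x) for x in r.sum(1)//3][::2])
E
```

```text
140 [88, 89, 88, 88, 88, 94, 105, 87, 77, 78, 82, 81, 81, 89, 84, 86, 88, 92, 165, 190, 189, 189, 188, 189, 188, 189, 189, 188, 189, 189, 189, 189, 189, 189, 189]
170 [191, 190, 189, 184, 97, 107, 124, 139, 148, 159, 172, 170, 155, 154, 190, 191, 190, 190, 191, 189, 191, 189, 189, 189, 188, 189, 189, 188, 188, 189, 189, 189, 189, 188, 188]
200 [192, 192, 193, 191, 99, 110, 127, 140, 150, 161, 169, 163, 150, 174, 192, 191, 191, 191, 190, 189, 190, 190, 190, 189, 188, 189, 189, 188, 188, 187, 188, 187, 187, 186, 187]
230 [192, 192, 193, 174, 96, 103, 106, 108, 108, 108, 103, 97, 89, 173, 192, 190, 190, 190, 188, 187, 185, 182, 178, 175, 175, 174, 173, 172, 172, 172, 174, 174, 176, 180, 182]
250 [51, 50, 73, 103, 93, 101, 105, 104, 105, 103, 99, 93, 90, 191, 191, 190, 189, 190, 190, 189, 189, 189, 188, 188, 187, 187, 187, 187, 186, 185, 185, 184, 184, 183, 183]
```

View pics/w18.png

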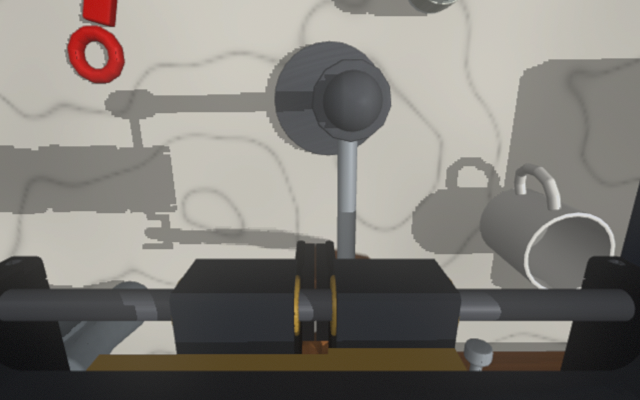

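View pics/c18.png

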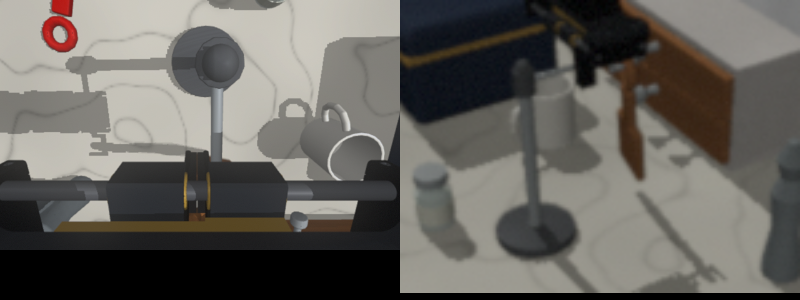

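```bash
cat > bar.py <<'E'
from h import *
def barang(a,rows=range(160,246,5),lo=325,hi=420):
    W=cam('wrist');P=[]
    g=a.astype(int).sum(2)//3
    for v in rows:
        m=np.nonzero((g[v,lo:hi]<182))[0]
        # first run of width 14-26
        runs=np.split(m,np.nonzero(np.diff(m)>1)[0]+1); runs=[r for r in runs if 14<=len(r)<=28]
        if runs: P.append(onz(W,lo+runs[0].mean(),v,.235)[:2])
    P=np.array(P); vx,vy,x0,y0=cv2.fitLine((P*1000).astype(np.float32),cv2.DIST_HUBER,0,.01,.01).ravel()
    if vx<0: vx,vy=-vx,-vy
    return np.degrees(np.arctan2(vy,vx)),(x0,y0),len(P)
E
python3 - <<'E'
from bar import *
print(barang(cv2.imread('pics/w18.png')))
E
```

```text
(np.float32(0.18056385), (np.float32(552.77527), np.float32(199.95929)), 18)
```

The bar is now at about 0–2° in yaw, but no stop is felt yet. I keep pushing in small steps.

play_rows:
  steps:
    - [[0, 1.3, 0, 0, 0, 0.015], [0, 1.3, 0, 0, 0, 0.015], [-0.1, 1.3, 0, 0, 0, 0.015], [0, 0, 0, 0, 0, 0]]

```text
time_s: 24.85
eef_pos: [0.5867, 0.1903, 0.2131]
eef_rot: [-0.004, -0.019, 1.0, -0.003]
wrist_force: [1.1, 0.1, -0.6]
grip_width: 0.007
```

play_rows:
  steps:
    - [[-0.1, 1.3, 0, 0, 0, 0.015], [-0.1, 1.3, 0, 0, 0, 0.015], [-0.1, 1.3, 0, 0, 0, 0.015], [0, 0, 0, 0, 0, 0]]

```text
time_s: 25.25
eef_pos: [0.5861, 0.1944, 0.2131]
eef_rot: [-0.005, -0.041, 0.999, -0.003]
wrist_force: [1.0, -0.0, -0.3]
grip_width: 0.009
```

play_rows:
  steps:
    - [[-0.1, 1.3, 0, 0, 0, 0.015], [-0.1, 1.3, 0, 0, 0, 0.015], [-0.1, 1.3, 0, 0, 0, 0.015], [0, 0, 0, 0, 0, 0]]

```text
time_s: 25.65
eef_pos: [0.5861, 0.1981, 0.2131]
eef_rot: [-0.004, -0.064, 0.998, -0.003]
wrist_force: [0.3, -0.9, -0.3]
grip_width: 0.002
```

```bash
python3 - <<'E'
from bar import *
a=snap('wrist','w19.png');print(barang(a),ctrl.sense()['wrist_force'])
E
```

```text
(np.float32(9.281022), (np.float32(548.44055), np.float32(205.9817)), 17) [ 0.32922575 -1.11922499  0.54969623]
```

View pics/w19.png

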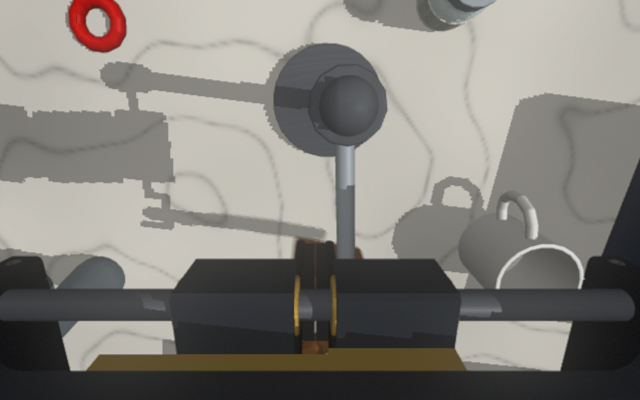

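The arm is still turning (9°), so the stop lies further on. I continue.

play_rows:
  steps:
    - [[-0.2, 1.8, 0, 0, 0, 0.022], [-0.3, 1.8, 0, 0, 0, 0.022], [-0.3, 1.8, 0, 0, 0, 0.022], [0, 0, 0, 0, 0, 0]]

```text
time_s: 26.1
eef_pos: [0.5855, 0.2028, 0.2131]
eef_rot: [-0.004, -0.097, 0.995, -0.004]
wrist_force: [1.4, -3.2, -0.1]
grip_width: 0.007
```

play_rows:
  steps:
    - [[-0.3, 1.8, 0, 0, 0, 0.022], [-0.4, 1.8, 0, 0, 0, 0.022], [-0.4, 1.8, 0, 0, 0, 0.022], [0, 0, 0, 0, 0, 0]]

```text
time_s: 26.5
eef_pos: [0.5862, 0.2031, 0.2134]
eef_rot: [-0.003, -0.129, 0.992, -0.009]
wrist_force: [3.5, -15.1, -0.2]
grip_width: 0.01
```

play_rows:
  steps:
    - [[-0.4, 1.7, 0, 0, 0, 0.022], [-0.5, 1.7, 0, 0, 0, 0.022], [-0.5, 1.7, 0, 0, 0, 0.022], [0, 0, 0, 0, 0, 0]]

```text
time_s: 26.9
eef_pos: [0.5868, 0.2032, 0.2137]
eef_rot: [-0.003, -0.162, 0.987, -0.014]
wrist_force: [7.4, -27.5, -0.4]
grip_width: 0.002
```

```bash
python3 - <<'E'
from bar import *
a=snap('wrist','w20.png');print(barang(a),ctrl.sense()['wrist_force'])
b=snap('side','s20.png');cv2.imwrite('pics/c20.png',cv2.resize(b[110:220,230:380,::-1],None,fx=4,fy=4))
E
```

```text
(np.float32(12.506673), (np.float32(541.28467), np.float32(206.8548)), 15) [  7.45681493 -26.92649618   0.88224923]
```

View pics/w20.png

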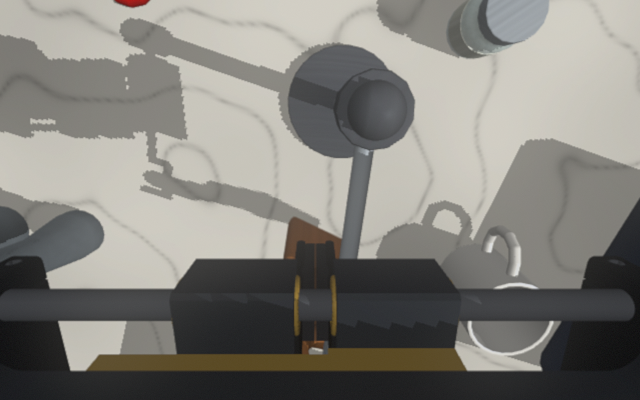

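View pics/c20.png

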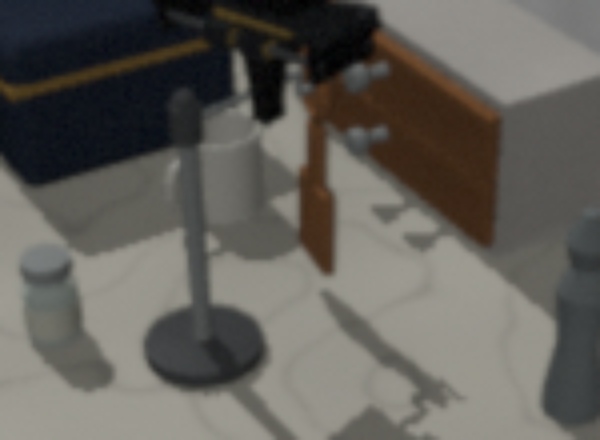

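The stop is felt: the tool stalled at y = 0.203 and the force rose to 27 N, with the bar at about 12°. I back off and leave upwards.

play_rows:
  steps:
    - [[0.5, -2, 0, 0, 0, 0], [0.5, -3, 0, 0, 0, 0], [1, -4, 0, 0, 0, 0], [1, -6, 0, 0, 0, 0], [2, -10, 0, 0, 0, 0], [2, -12, 0, 0, 0, 0], [0, -10, 10, 0, 0, 0], [0, 0, 30, 0, 0, 0], [0, 0, 40, 0, 0, 0], [0, 0, 40, 0, 0, 0], [-30, -20, 20, 0, 0, 0], [-40, -20, 0, 0, 0, 0], [-40, -20, 0, 0, 0, 0], [-40, -20, 0, 0, 0, 0], [0, 0, 0, 0, 0, 0]]

```text
time_s: 28.5
eef_pos: [0.4333, 0.0857, 0.3531]
eef_rot: [-0.007, -0.161, 0.987, -0.003]
wrist_force: [-0.1, 0.2, -0.0]
grip_width: 0.006
```

```bash
python3 - <<'E'
from h import *
s=ctrl.sense();print(s['eef_pos'],s['wrist_force'])
snap('wrist','w21.png');b=snap('side','s21.png');snap('top','t21.png');cv2.imwrite('pics/c21.png',cv2.resize(b[110:220,230:380,::-1],None,fx=4,fy=4))
E
```

```text
[0.4333249  0.08571978 0.35314108] [-0.11604664  0.15208858 -0.03204383]
```

View pics/t21.png

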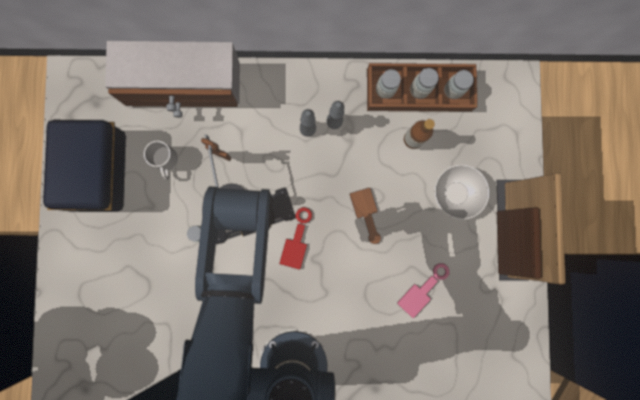

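View pics/c21.png

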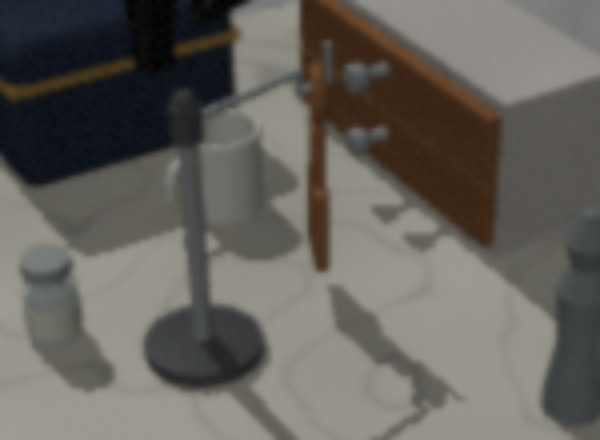

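The arm points back at about 12° with the paddle hanging on it, and the gripper is clear. I wait about 6 s for it to settle, moving the robot further away.

play_rows:
  steps:
    - [[0, -30, 0, 0, 0, 0], [0, -40, 0, 0, 0, 0], [0, -40, 0, 0, 0, 0], [0, -40, 0, 0, 0, 0], [0, -30, 0, 0, 0, 0], [0, -20, 0, 0, 0, 0], [0, 0, 0, 0, 0, 0], [0, 0, 0, 0, 0, 0], [0, 0, 0, 0, 0, 0], [0, 0, 0, 0, 0, 0], [0, 0, 0, 0, 0, 0], [0, 0, 0, 0, 0, 0], [0, 0, 0, 0, 0, 0], [0, 0, 0, 0, 0, 0], [0, 0, 0, 0, 0, 0], [0, 0, 0, 0, 0, 0], [0, 0, 0, 0, 0, 0], [0, 0, 0, 0, 0, 0], [0, 0, 0, 0, 0, 0], [0, 0, 0, 0, 0, 0]]

```text
time_s: 30.65
eef_pos: [0.4397, -0.1132, 0.3531]
eef_rot: [-0.004, -0.162, 0.987, -0.004]
wrist_force: [-0.2, 0.1, -1.2]
grip_width: 0.003
```

play_rows:
  steps:
    - [[0, 0, 0, 0, 0, 0], [0, 0, 0, 0, 0, 0], [0, 0, 0, 0, 0, 0], [0, 0, 0, 0, 0, 0], [0, 0, 0, 0, 0, 0], [0, 0, 0, 0, 0, 0], [0, 0, 0, 0, 0, 0], [0, 0, 0, 0, 0, 0], [0, 0, 0, 0, 0, 0], [0, 0, 0, 0, 0, 0], [0, 0, 0, 0, 0, 0], [0, 0, 0, 0, 0, 0], [0, 0, 0, 0, 0, 0], [0, 0, 0, 0, 0, 0], [0, 0, 0, 0, 0, 0], [0, 0, 0, 0, 0, 0], [0, 0, 0, 0, 0, 0], [0, 0, 0, 0, 0, 0], [0, 0, 0, 0, 0, 0], [0, 0, 0, 0, 0, 0]]

```text
time_s: 32.65
eef_pos: [0.4397, -0.1131, 0.3531]
eef_rot: [-0.004, -0.162, 0.987, -0.004]
wrist_force: [-1.2, 0.7, 0.1]
grip_width: 0.003
```

play_rows:
  steps:
    - [[0, 0, 0, 0, 0, 0], [0, 0, 0, 0, 0, 0], [0, 0, 0, 0, 0, 0], [0, 0, 0, 0, 0, 0], [0, 0, 0, 0, 0, 0], [0, 0, 0, 0, 0, 0], [0, 0, 0, 0, 0, 0], [0, 0, 0, 0, 0, 0], [0, 0, 0, 0, 0, 0], [0, 0, 0, 0, 0, 0], [0, 0, 0, 0, 0, 0], [0, 0, 0, 0, 0, 0], [0, 0, 0, 0, 0, 0], [0, 0, 0, 0, 0, 0], [0, 0, 0, 0, 0, 0], [0, 0, 0, 0, 0, 0], [0, 0, 0, 0, 0, 0], [0, 0, 0, 0, 0, 0], [0, 0, 0, 0, 0, 0], [0, 0, 0, 0, 0, 0]]

```text
time_s: 34.65
eef_pos: [0.4397, -0.1132, 0.3531]
eef_rot: [-0.004, -0.162, 0.987, -0.004]
wrist_force: [0.1, -0.9, 0.4]
grip_width: 0.003
```

```bash
python3 - <<'E'
from h import *
b0=None
for i in range(3):
    b=vision.read_camera('side').astype(int)
    if b0 is not None: print('diff',np.abs(b-b0)[130:220,270:340].max(),np.abs(b-b0)[130:220,270:340].mean())
    for _ in range(3): vision.read_camera('top')
    b0=b
b=snap('side','s22.png');t=snap('top','t22.png')
A=cv2.resize(b[110:220,230:370,::-1],(400,314),interpolation=cv2.INTER_CUBIC);B=cv2.resize(t[110:220,140:280,::-1],(400,314),interpolation=cv2.INTER_CUBIC)
cv2.imwrite('pics/c22.png',np.hstack([A,B])); print(ctrl.sense()['time_s'])
# bystander change check vs start
t0=cv2.imread('pics/top0.png');t1=cv2.imread('pics/top0.png')*0+t[:,:,::-1]
E
```

```text
diff 14 1.0804761904761904
diff 15 1.0712169312169313
35.35
```

View pics/c22.png

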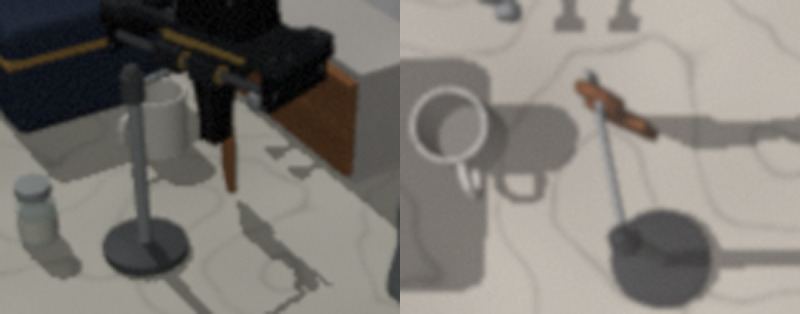

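View pics/t22.png

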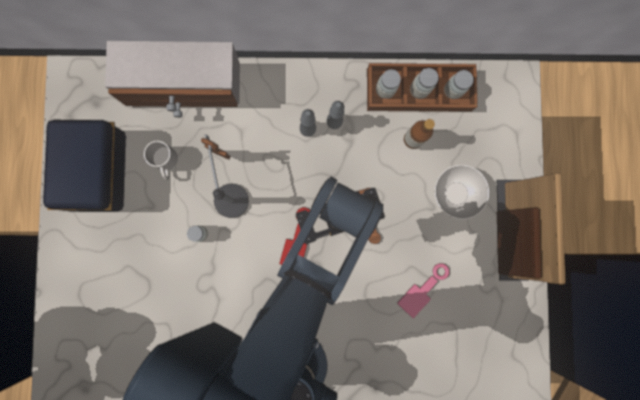

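```bash
python3 - <<'E'
from h import *
T=cam('top');h=onz(T,217.5,193.3,.255);t=onz(T,207.2,136.3,.251);d=t-h
print(h,t,np.linalg.norm(d[:2]),np.degrees(np.arctan2(d[1],d[0])))
# table-level bystanders: mean abs difference in small windows, start vs now
a=cv2.imread('pics/top0.png').astype(int);b=cv2.imread('pics/top' '0.png') if 0 else cv2.imread('pics/t22.png').astype(int)
for n,(u,v,r) in dict(mug=(157,155,18),jar=(197,232,14),millA=(307,122,14),millB=(336,113,14),bottle=(420,132,16),bowl=(463,192,28)).items():
    print(n,np.abs(a-b)[v-r:v+r,u-r:u+r].mean().round(2))
a21=cv2.imread('pics/t21.png').astype(int)
for n,(u,v,r) in dict(red=(297,240,30),plain=(367,205,18),pink=(425,290,25)).items(): print(n,np.abs(a-a21)[v-r:v+r,u-r:u+r].mean().round(2))
job.finish_job()
E
```

```text
[0.50663462 0.19880247 0.255     ] [0.66032895 0.22984249 0.251     ] 0.15679741287845192 11.417844064500981
mug 11.24
jar 14.84
millA 11.95
millB 11.63
bottle 11.74
bowl 19.12
red 20.75
plain 14.17
pink 14.35
the job is handed in; nothing more can be done
```

The paddle with the eye is hanging on the stand's hook, and the arm has been swung home to its stop. I handed the job in at about 35 s, with the robot touching nothing.

- **Hanging:** I gripped the paddle by its neck, lowered the eye over the hook's prong and let go while the arm was still out, at about -68°.
- **Swinging home:** I pushed the bar with shut fingers until it stopped moving. The force there rose to about 27 N, because the last small pushes overran the stop a little; the limit is 40 N.
- **Arm angle:** The last top view puts the arm at about 11.4°, against about 12.5° measured at the stop. That is within measuring error, but I could not confirm the angle more closely than that.
- **At rest:** The last top view shows the paddle hanging on the hook. Two pairs of side views about 0.2 s apart showed no change beyond image noise, though the gripper hid part of the paddle in them.
- **Everything else:** By eye, the mug, jar, mills, bottle, bowl and the other paddles are where they were. My pixel comparison with the first picture did not settle it: it showed a difference everywhere (11 to 21 levels), which I put down to a change in brightness and shadows. I did not check that further.
- **First reach:** It ran joint 6 up to its limit, so I backed off without touching anything and used a smaller tilt.

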